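Pack the pasta stamps and cam the carrier shut

ROBOT

A 7-joint arm with a two-finger parallel gripper is mounted at the origin on the work surface. World frame = base frame: x ahead of the robot, y to its left, z up, the work surface at z = 0. Lengths are in m, angles in rad, forces in N, time in s.
With the tool pointing down it reaches from about 0.425 to 1.025 m from the base axis. Payload 9.4 kg.
Tool frame: the origin (TCP) lies between the finger pads; the fingertips stand 8 mm ahead of it and the grasp point (between the pads) lies 11 mm behind it; z points along the fingers, y is the line along which they close (so a half turn about z gives the same grasp; the last joint's range is limited). The gripper opens to 93 mm and grips with 3 to 60 N. Pads are 15 mm wide; open, the fingers measure 128 mm over their backs; the gripper's body (75 mm by 188 mm) begins 65 mm behind the grasp point.
Start: joints at [-1.342, 0.599, -0.003, 1.599, 0.002, 0.943, -0.08], TCP at [0.218, 0.691, 0.227] pointing down, gripper open.
Joint ranges: [-2.57, 2.57], [-0.35, 1.97], [-1.29, 1.29], [0.11, 2.56], [-1.05, 4.19], [0.11, 1.86], [-2.63, 2.63]. Speed limits (rad/s): [2.22, 2.22, 3.01, 3.01, 3.14, 3.14, 3.14].

INTERFACE

Orientations are given as a 3x3 rotation matrix whose columns are the frame's x, y, z axes.
In Python, from bench import * gives the robot as it stands. The module is installed in compiled form; this text tells all that it offers.
- The arm moves only by the shell command python3 -m jog 'ROWS' [OPENING] [FORCE]. ROWS is JSON, a list of rows, each a list of 2 entries, a list of its own where there are three numbers: the shift along the tool's x, y, z in mm, then the turn, a rotation vector about the tool's x, y, z in rad. A call has 1 to 8 rows; each row shifts and turns the commanded pose from where the row before left it, along the tool's axes as they then stand; what a row does not reach is not made up. A row lasts 1/10 s, in which the tool goes at most 50 mm and 8.59 degrees, less where a joint would pass 70% of its speed; a pose out of reach is approached as far as the arm can. A call with a gripper value outside its range is refused whole. OPENING is the finger opening in mm, from 0 to 93, set as the call begins (- or left out, the last holds). The fingers move at their own pace and stop on an object; FORCE is the grip in N (left out, the last holds). Time passes only in rows, so rows that do not move let the fingers close. It gives the time, the measured TCP pose, the force, the opening and the grip force at its end, in the units of the state.
- observe(): the state, without advancing time (a new reading comes with each control period).
- get_image(name): name is "side" or "top" or "wrist"; returns the picture (480x640x3 uint8, blue, green, red); there is no depth.
- camera_params(name): a dict with "K" (3x3 intrinsics, pixels), "origin" and "attitude" of the camera in the world; the wrist camera has in their place "hand_eye" (4x4, takes a point from camera to tool coordinates, whose origin is the TCP and whose axes are the flange's). Camera axes: x right, y down, z forward; pixel columns grow to the right and rows downward; lengths in m; the calibration is good to about 2 mm. The wrist camera is an equidistant fisheye: a pixel r from the principal point sees the ray r / f radians off the axis. A picture is of the moment at which its call begins: read the wrist's pose just before it. camera_params takes no time and is no camera call.
- job_done(): hands the job in; it is judged then, once.
The state is a dict: "time_s": time; "q": joint angles; "dq": joint speeds; "joint_efforts": joint torques, N m; "eef_pos": TCP position; "tcp_rot": TCP orientation; "contact_force": force on the tool from outside, world axes, zero at the start; "torque": the same for the moment, N m; "gripper_width": opening from 0.0 (shut) to 1.0 (fully open); "finger_force": force on a finger pad.
Only numpy, scipy, OpenCV 4.12 (cv2) and the standard library are available. Lean on these libraries where they do the work, as an engineer would, in place of code of your own. Each camera call takes 0.05 s, during which the arm holds its last target. There are 200 camera calls.

TASK

Pack the pasta stamps for the trip: stand every stamp on the table upright in the wooden carrier, one to a bay. Only when all are in, turn both cam discs on the carrier's ends clockwise half a turn, as far as they go, so that the end boards are drawn in tight, and last of all slide the orange transport lock all the way to the stop at the carrier's left end. Leave everything else on the table where it is.

Things in the scene. Friction and masses are not known exactly. Their poses are not given: they have to be found in the camera images.
- carrier: wooden carrier, fixed. Origin: under the centre of its six bays, on the table; x from front ledge to rear, y to its left end, z up. Bays 60 x 60 mm, centres at x = +-33 mm, y = -66, 0, +66 mm; bay floor 8 mm above table, dividers to 30 mm, outer walls, end blocks and ledge to 42 mm. Cam discs at x = 0, y = +-124 mm. Lock on the front ledge at x = -94 mm. Dark end boards beyond the blocks
- lock_slide (a joint): transport lock on the front ledge: 0 to 0.09 m, grows as the orange grip slides along the carrier's +y (towards the left end); end stop (locked) at 0.09; starts near 0 (unlocked). Stays where it is left; about 2 N of friction
- lock_grip (a point): middle of the orange lock grip, 63 mm above the table: a block 14 mm (carrier x) by 30 mm (carrier y) by 30 mm tall (48 to 78 mm above the table), on a thin steel foot 26 x 40 mm; its axes are the carrier's
- disc_left (a joint): left cam disc, at the carrier's +y end: 0 (open) to 3.14 rad (tight, end stop), grows turning clockwise seen from above. Starts near 0. Stays where it is left; about 0.1 N m of friction
- left_bar (a point): middle of the black grip bar on the left cam disc, on the disc's vertical axis, 74 mm above the table. Bar 40 mm long (own x), 12 mm wide (own y), 30 mm tall (59 to 89 mm above the table), on a 42 mm steel disc. Axes turn with the disc and match the carrier's at joint 0. Red dot at the bar's -x end: faces the front ledge when open, the red mark at the rear when tight
- end_left (a joint): dark end board at the carrier's +y end, with a bolt held by the hook of the left cam disc: 0 = stands 10 mm off the end block, 0.010 m = drawn in tight; moved only by the disc, in proportion to its turn
- disc_right (a joint): right cam disc, at the carrier's -y end: 0 (open) to 3.14 rad (tight, end stop), grows turning clockwise seen from above. Starts near 0. Stays where it is left; about 0.1 N m of friction
- right_bar (a point): middle of the black grip bar on the right cam disc, on the disc's vertical axis, 74 mm above the table. Bar 40 mm long (own x), 12 mm wide (own y), 30 mm tall (59 to 89 mm above the table), on a 42 mm steel disc. Axes turn with the disc and match the carrier's at joint 0. Red dot at the bar's -x end: faces the front ledge when open, the red mark at the rear when tight
- end_right (a joint): dark end board at the carrier's -y end, with a bolt held by the hook of the right cam disc: 0 = stands 10 mm off the end block, 0.010 m = drawn in tight; moved only by the disc, in proportion to its turn
- stamp1_mid (a point): pasta stamp 1 (may be absent): brass foot 46 mm in diameter and 16 mm high under a plain round beech handle 26 mm in diameter, 80 mm tall in all; point on its axis, 40 mm above its underside; z up along the handle. About 0.22 kg
- stamp2_mid (a point): pasta stamp 2 (may be absent): brass foot 46 mm in diameter and 16 mm high under a plain round beech handle 26 mm in diameter, 80 mm tall in all; point on its axis, 40 mm above its underside; z up along the handle. About 0.22 kg
- stamp3_mid (a point): pasta stamp 3 (may be absent): brass foot 46 mm in diameter and 16 mm high under a plain round beech handle 26 mm in diameter, 80 mm tall in all; point on its axis, 40 mm above its underside; z up along the handle. About 0.22 kg
- stamp4_mid (a point): pasta stamp 4 (may be absent): brass foot 46 mm in diameter and 16 mm high under a plain round beech handle 26 mm in diameter, 80 mm tall in all; point on its axis, 40 mm above its underside; z up along the handle. About 0.22 kg
- stamp5_mid (a point): pasta stamp 5 (may be absent): brass foot 46 mm in diameter and 16 mm high under a plain round beech handle 26 mm in diameter, 80 mm tall in all; point on its axis, 40 mm above its underside; z up along the handle. About 0.22 kg
- jar: glass preserving jar with a clip-on lid, 90 mm wide, 132 mm tall; origin under its centre (bystander)
- bowl: terracotta bowl, 130 mm wide, 60 mm tall; origin under its centre (bystander)
- mould: plain steel ring mould, 80 mm wide, 45 mm tall, standing on its edge ring; origin under its centre (bystander)
- spatula: yellow silicone spatula, 260 mm long, lying flat along its own x; origin under its centre (bystander)
- mug: white mug, 80 mm wide, 90 mm tall, handle at its own +y; origin under its centre (bystander)
- tin: red tin, 72 mm wide, 110 mm tall; origin under its centre (bystander)
There are look-alikes about, which are no part of the job. What is shaped like the part that bears stamp5_mid but purple is not meant. Leave any turquoise look-alike of the part that bears stamp2_mid alone.

How it is judged:
By the outcome, as a careful person would: the job done as asked, in the order asked, and still so for the second after the job is handed in, with the robot touching nothing.
Of stamp1, stamp2, stamp3, stamp4, stamp5 only 3 to 5 are there at a start; the rules pass over those that are not, and their reading is None.
At some moment in a run one of stamp1, stamp2, stamp3, stamp4, stamp5 may be knocked a few centimetres aside while the robot is not near it.
It also fails if it takes over 210 s, if anything falls off the work surface, if the arm or the gripper's body presses on something with over 40 N, if the wrist force passes 120 N, or if a joint passes its speed limit or range.

## Working session

There is one attempt and no reset: what is moved stays moved. The work goes in short steps, Python scripts to look and compute and a shell command to move; the robot and the scene stay as the last step left them, time stands still between calls to the robot, and variables do not carry over. Pictures are saved under pics/ and viewed, at most 17 in all, crops included, and the job is handed in when it is done.

```bash
mkdir -p pics; python3 - <<'E'
from bench import *
import cv2,numpy as np
np.set_printoptions(precision=4,suppress=True)
for n in("side","top","wrist"):
    s=observe();cv2.imwrite(f"pics/{n}0.png",get_image(n))
    print(n,camera_params(n))
print(s["eef_pos"],s["tcp_rot"],s["contact_force"],s["gripper_width"],s["time_s"])
E
```

```text
side {'K': array([[435.8474,   0.    , 316.1622],
       [  0.    , 435.8474, 232.8794],
       [  0.    ,   0.    ,   1.    ]]), 'origin': array([ 0.0946, -0.6315,  0.7017]), 'attitude': array([[ 0.8316, -0.3257,  0.4498],
       [-0.5549, -0.5193,  0.65  ],
       [ 0.0219, -0.7901, -0.6125]])}
top {'K': array([[569.1712,   0.    , 318.7493],
       [  0.    , 569.1712, 235.7528],
       [  0.    ,   0.    ,   1.    ]]), 'origin': array([0.3393, 0.0247, 1.5826]), 'attitude': array([[-0.0104, -0.9915,  0.1299],
       [-0.9999,  0.0098, -0.0047],
       [ 0.0033, -0.13  , -0.9915]])}
wrist {'K': array([[371.6483,   0.    , 324.0295],
       [  0.    , 371.6483, 236.4273],
       [  0.    ,   0.    ,   1.    ]]), 'hand_eye': array([[-0.0017, -0.9662, -0.2577,  0.0718],
       [ 1.    , -0.0014, -0.0012,  0.0007],
       [ 0.0008, -0.2577,  0.9662, -0.1571],
       [ 0.    ,  0.    ,  0.    ,  1.    ]])}
[0.2181 0.691  0.2258] [[-0.9536  0.301  -0.0003]
 [ 0.301   0.9536 -0.0014]
 [-0.0001 -0.0014 -1.    ]] [-1.0827  0.8518  0.6071] 1.0008051420538804 0.1
```

View pics/top0.png

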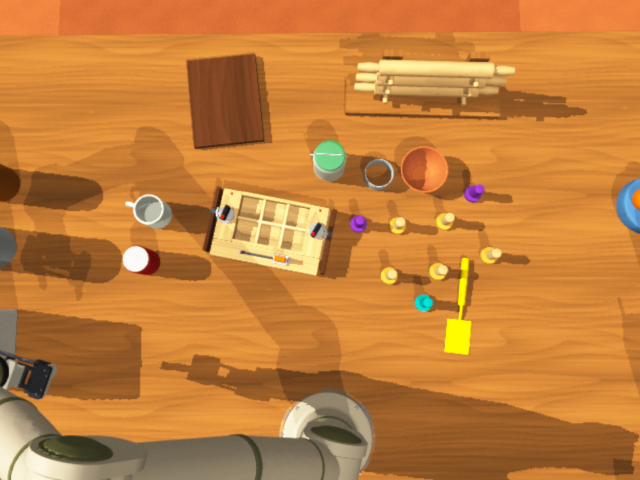

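View pics/side0.png

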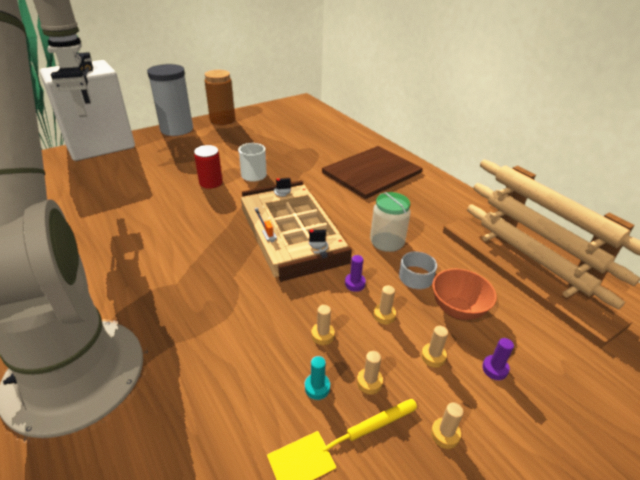

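```bash
python3 - <<'E'
import cv2,numpy as np
a=cv2.imread("pics/top0.png");c=cv2.resize(a[175:295,190:350],None,fx=5,fy=5,interpolation=cv2.INTER_CUBIC)
cv2.imwrite("pics/c1.png",c)
c=cv2.resize(a[175:315,340:520],None,fx=4.4,fy=4.4,interpolation=cv2.INTER_CUBIC)
cv2.imwrite("pics/c2.png",c)
h=cv2.cvtColor(a,cv2.COLOR_BGR2HSV)
for p in [(398,228),(400,222),(389,280),(391,272),(490,257),(420,240),(439,274),(470,240),(388,285)]: print(p,h[p[1],p[0]])
E
```

```text
(398, 228) [ 17 148 169]
(400, 222) [ 25 101 254]
(389, 280) [ 24 182 252]
(391, 272) [ 25 104 253]
(490, 257) [ 17 137 214]
(420, 240) [ 15 187 228]
(439, 274) [ 17 144 203]
(470, 240) [ 15 188 226]
(388, 285) [ 15 190 207]
```

View pics/c1.png

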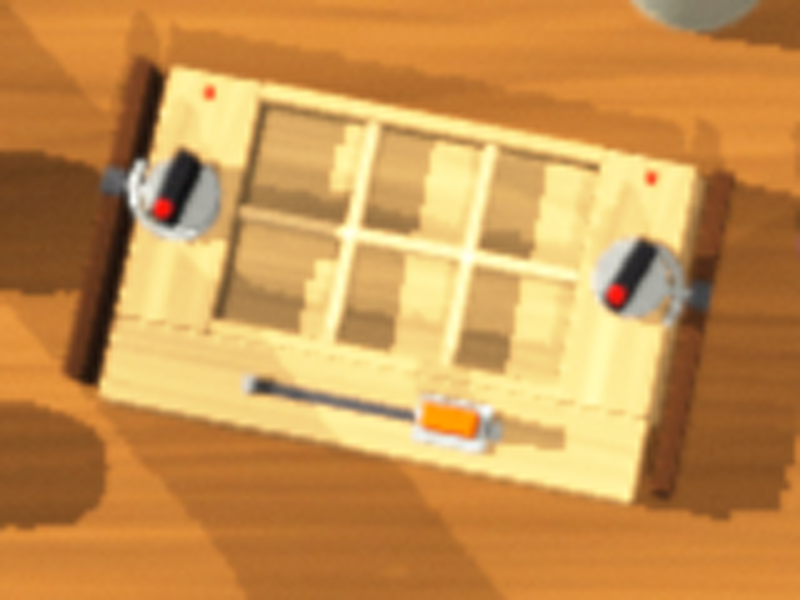

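View pics/c2.png

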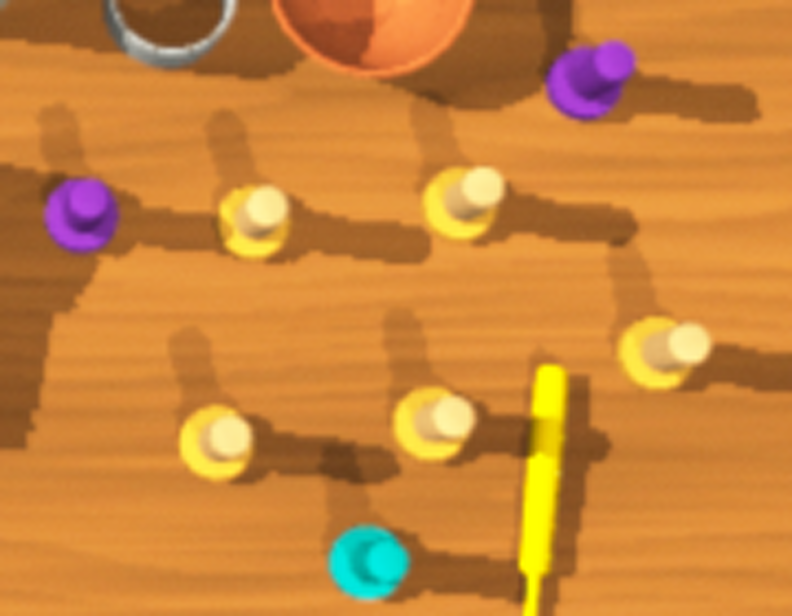

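```bash
cat > h.py <<'E'
from bench import *
import cv2,numpy as np
np.set_printoptions(precision=4,suppress=True)
def ray(n,p,s=None):
    c=camera_params(n);K=c["K"];u=(p[0]-K[0,2])/K[0,0];v=(p[1]-K[1,2])/K[1,1]
    if n=="wrist":
        t=np.hypot(u,v);k=np.sin(t)/max(t,1e-9);d=np.array([u*k,v*k,np.cos(t)])
        H=c["hand_eye"];R=s["tcp_rot"];return s["eef_pos"]+R@H[:3,3],R@H[:3,:3]@d
    return c["origin"],c["attitude"]@np.array([u,v,1])
def cast(n,p,z,s=None):
    o,d=ray(n,p,s);return (o+d*(z-o[2])/d[2])[:2]
def two(a,b):
    (o,d),(p,e)=a,b;d=d/np.linalg.norm(d);e=e/np.linalg.norm(e)
    t=np.linalg.lstsq(np.c_[d,-e],p-o,rcond=None)[0];return (o+d*t[0]+p+e*t[1])/2,np.linalg.norm(o+d*t[0]-p-e*t[1])
def blobs(im,lo,hi,amin,amax=1e9):
    m=cv2.inRange(cv2.cvtColor(im,cv2.COLOR_BGR2HSV),np.array(lo),np.array(hi))
    n,l,st,ce=cv2.connectedComponentsWithStats(m)
    return [(ce[i],st[i]) for i in range(1,n) if amin<=st[i][4]<=amax]
def toTool(s,w): return 1000*s["tcp_rot"].T@(np.array(w)-s["eef_pos"])
E
python3 - <<'E'
from h import *
a=cv2.imread("pics/top0.png")
def show(t,lo,hi,z,mn,mx,box):
    for c,st in blobs(a,lo,hi,mn,mx):
        if box[0]<c[0]<box[2] and box[1]<c[1]<box[3]: print(t,c,st,cast("top",c,z))
show("handletop",(20,60,225),(30,135,255),.08,15,200,(345,175,520,315))
show("brass",(20,140,200),(28,255,255),.012,15,400,(345,175,520,315))
show("red",(0,180,120),(6,255,255),.042,1,200,(190,175,350,295))
show("red",(174,180,120),(180,255,255),.042,1,200,(190,175,350,295))
show("black",(0,0,0),(180,255,60),.08,10,300,(210,175,330,295))
show("orange",(8,230,225),(16,255,255),.078,5,200,(190,175,350,295))
for n,p,z in[("jar",(330,152),.13),("tin",(138,260),.11),("mug",(152,210),.09),("tealtop",(429,301),.08),("purp",(359,221),.08)]: print(n,cast("top",p,z))
E
```

```text
handletop [449.0152 216.9697] [444 213  10   9  66] [ 0.5834 -0.3314]
handletop [399.7344 221.625 ] [395 218  10   8  64] [ 0.5721 -0.1991]
handletop [495.875  252.6094] [492 249   9   8  64] [ 0.4864 -0.4521]
handletop [441.9155 269.2817] [436 265  11   9  71] [ 0.4436 -0.307 ]
handletop [391.5469 273.6094] [387 270  10   9  64] [ 0.4335 -0.1735]
brass [441.2435 221.8609] [436 213  15  17 115] [ 0.5809 -0.3253]
brass [395.0722 226.4639] [390 218  15  16  97] [ 0.5691 -0.1958]
brass [486.1707 254.9187] [480 247  15  16 123] [ 0.4869 -0.4464]
brass [463.3944 283.9611] [458 258  11  63 180] [ 0.4072 -0.3797]
brass [435.0709 271.3386] [429 263  15  17 127] [ 0.4428 -0.3029]
brass [386.4016 275.8033] [381 267  15  17 122] [ 0.4318 -0.1681]
red [320. 210.] [320 210   1   1   1] [0.6125 0.0134]
red [222.3 216.3] [221 215   4   4  10] [0.5976 0.2813]
red [313.  233.5] [312 232   3   4  12] [0.5475 0.0332]
black [219.2 197.6] [217 190   5  16  35] [0.6422 0.2839]
black [225.8654 211.4423] [223 206   7  14  52] [0.6043 0.2656]
black [211.0435 233.337 ] [206 215  10  36  92] [0.5455 0.3044]
black [317.    227.871] [314 224   7   9  31] [0.5575 0.0221]
jar [ 0.7511 -0.0139]
tin [0.4735 0.487 ]
mug [0.6083 0.4602]
tealtop [ 0.3606 -0.2699]
purp [ 0.5749 -0.0903]
```

```bash
python3 -m jog '[[[-30,-26,-5],[0,0,0]],[[-30,-26,-5],[0,0,0]],[[-30,-26,-5],[0,0,0]],[[-30,-26,-5],[0,0,0]],[[-30,-26,-5],[0,0,0]],[[-30,-26,-5],[0,0,0]],[[-30,-26,-5],[0,0,0]],[[-30,-26,-5],[0,0,0]]]' 93
python3 -m jog '[[[-30,-26,-5],[0,0,0]],[[-30,-26,-5],[0,0,0]],[[-30,-26,-5],[0,0,0]],[[-30,-26,-5],[0,0,0]],[[-30,-26,-5],[0,0,0]],[[-30,-26,-5],[0,0,0]],[[-30,-26,-5],[0,0,0]],[[-30,-26,-5],[0,0,-0.117]]]'
python3 -m jog '[[[0,0,0],[0,0,0]],[[0,0,0],[0,0,0]]]'
python3 - <<'E'
from h import *
s=observe();im=get_image("wrist");cv2.imwrite("pics/w1.png",im);np.save("w1.npy",s,allow_pickle=True);print(s["eef_pos"],s["tcp_rot"],s["contact_force"])
E
```

```text
time_s: 0.95
eef_pos: [0.3851, 0.4192, 0.2667]
tcp_rot: [[-0.954, 0.301, -0.0], [0.301, 0.954, -0.0], [-0.0, -0.0, -1.0]]
contact_force: [0.3, 0.2, 0.8]
gripper_width: 1.002
finger_force: 0.0
time_s: 1.75
eef_pos: [0.5513, 0.1487, 0.3068]
tcp_rot: [[-0.982, 0.187, -0.0], [0.187, 0.982, -0.0], [0.0, -0.0, -1.0]]
contact_force: [0.4, 0.3, -0.8]
gripper_width: 0.997
finger_force: 0.0
time_s: 1.95
eef_pos: [0.551, 0.1492, 0.3065]
tcp_rot: [[-0.982, 0.191, -0.0], [0.191, 0.982, 0.0], [0.0, -0.0, -1.0]]
contact_force: [-1.3, 0.3, -0.3]
gripper_width: 1.0
finger_force: 0.0
[0.551  0.1492 0.3065] [[-0.9816  0.1909 -0.0003]
 [ 0.1909  0.9816  0.    ]
 [ 0.0003 -0.     -1.    ]] [-1.2873  0.3007 -0.3486]
```

View pics/w1.png

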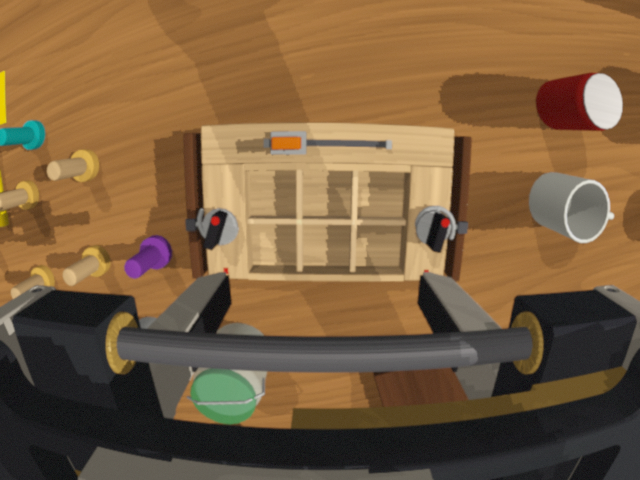

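```bash
python3 - <<'E'
from h import *
a=cv2.imread("pics/w1.png");s=np.load("w1.npy",allow_pickle=True).item()
def show(t,lo,hi,z,mn,mx,box):
    for c,st in blobs(a,lo,hi,mn,mx):
        if box[0]<c[0]<box[2] and box[1]<c[1]<box[3]: print(t,c,st,cast("wrist",c,z,s))
B=(190,120,470,280)
for lo,hi in(((0,180,120),(6,255,255)),((174,180,120),(180,255,255))):
    show("reddot",lo,hi,.089,3,200,B);show("redmark",lo,hi,.042,3,200,B)
show("orange",(8,220,180),(18,255,255),.072,20,400,B)
m=cv2.inRange(cv2.cvtColor(a,cv2.COLOR_BGR2HSV),(0,0,0),(180,255,50))
for x0,x1 in((200,235),(425,455)):
    w=np.zeros_like(m);w[208:255,x0:x1]=m[208:255,x0:x1]
    c=max(cv2.findContours(w,0,2)[0],key=cv2.contourArea);print(cv2.minAreaRect(c),c[:,0].min(0),c[:,0].max(0))
for p in((300,220),(354,220)): print("cross",cast("wrist",p,.03,s))
c=cv2.resize(a[115:285,185:475],None,fx=2.75,fy=2.75,interpolation=cv2.INTER_CUBIC);cv2.imwrite("pics/c3.png",c)
E
```

```text
reddot [214.9831 220.4576] [211 216   9  10  59] [0.5391 0.0338]
reddot [444.7091 222.1636] [441 218   8   9  55] [0.5879 0.2739]
reddot [225.6667 270.3333] [224 269   4   4  12] [0.5956 0.0306]
redmark [214.9831 220.4576] [211 216   9  10  59] [0.5464 0.0175]
redmark [444.7091 222.1636] [441 218   8   9  55] [0.6014 0.2877]
redmark [225.6667 270.3333] [224 269   4   4  12] [0.61   0.0139]
orange [285.9628 142.5539] [273 138  27  11 269] [0.4756 0.1237]
((212.8175811767578, 232.65541076660156), (18.134632110595703, 46.15031814575195), 35.53767395019531) [200 211] [226 254]
((437.09759521484375, 231.73678588867188), (15.319998741149902, 36.23999786376953), 16.260204315185547) [427 213] [445 250]
cross [0.5685 0.1168]
cross [0.5809 0.1802]
```

View pics/c3.png

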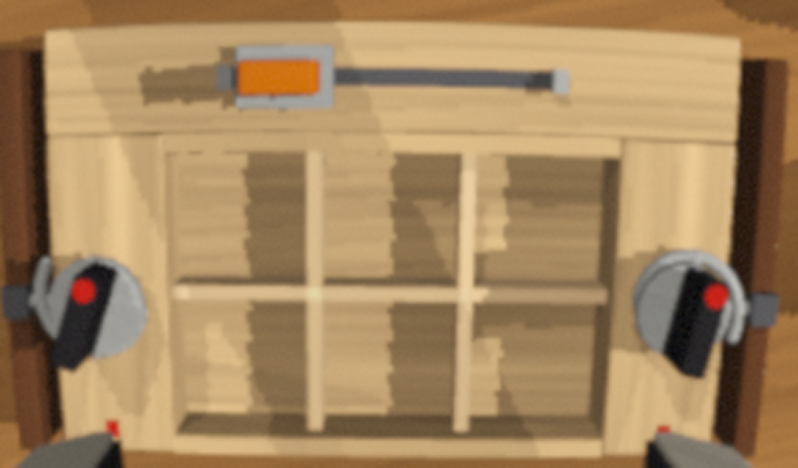

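```bash
cat > m.py <<'E'
from h import *
import sys
C=np.array([.576,.148]);yaw=-.192;X=np.array([np.cos(yaw),np.sin(yaw)]);Y=np.array([-X[1],X[0]])
def bay(x,y): return C+X*x/1000+Y*y/1000
def stamps():
    s=observe();a=get_image("top");out=[]
    for c,st in blobs(a,(20,60,215),(30,135,255),25,110):
        if 0.7<st[2]/st[3]<1.5:
            w=cast("top",c,.08)
            if .3<w[0]<.75 and -.6<w[1]<.45: out.append((w,st[4]))
    return s,out
if __name__=="__main__":
    s,o=stamps();print(s["time_s"],s["eef_pos"],s["q"])
    for w,n in o: print("stamp",w,n,"shift",toTool(s,[*w,.047]))
    for b in [(x,y) for y in(-66,0,66) for x in(33,-33)]: print("bay",b,bay(*b),"shift",toTool(s,[*bay(*b),.056]))
E
python3 m.py
python3 - <<'E'
from h import *
a=cv2.imread("pics/side0.png");b=cv2.imread("pics/top0.png")
# check: top-of-handle blobs in side, matched to top rays
S=[c for c,st in blobs(a,(10,30,150),(25,150,255),20,600) if 300<c[0]<480 and 270<c[1]<460]
T=[c for c,st in blobs(b,(20,60,225),(30,135,255),25,110) if 345<c[0]<520 and 175<c[1]<315]
for t in T:
    r=[(two(ray("top",t),ray("side",c)),c) for c in S]
    if r: q=min(r,key=lambda q:q[0][1]);print(q[0][0],q[0][1],q[1])
E
```

```text
2.0 [0.5503 0.1505 0.3064] [-0.4155  0.3284  0.0664  1.8685 -0.027   0.9462  1.0439]
stamp [ 0.5838 -0.332 ] 61 shift [-124.1371 -467.5136  259.198 ]
stamp [ 0.5723 -0.1996] 59 shift [ -87.8991 -339.6995  259.2462]
stamp [ 0.4419 -0.3069] 53 shift [  19.9215 -469.7214  259.3068]
stamp [ 0.4334 -0.1739] 62 shift [  53.3432 -340.6536  259.3531]
bay (33, -66) [0.5958 0.0769] shift [-58.73   -63.7206 250.313 ]
bay (-33, -66) [0.531  0.0895] shift [  7.2699 -63.5904 250.3631]
bay (33, 0) [0.6084 0.1417] shift [-58.8602   2.2793 250.3236]
bay (-33, 0) [0.5436 0.1543] shift [  7.1397   2.4095 250.3737]
bay (33, 66) [0.621  0.2065] shift [-58.9904  68.2792 250.3342]
bay (-33, 66) [0.5562 0.2191] shift [  7.0095  68.4094 250.3843]
[ 0.624  -0.391  -0.1738] 0.0017538767187102397 [450.462  417.6181]
[ 0.5733 -0.2008  0.056 ] 0.006230705457180074 [385.6 297. ]
[ 0.4859 -0.4564  0.0587] 0.006869566212289686 [450.462  417.6181]
[ 0.4431 -0.3105  0.0581] 0.004784648788986404 [370.8179 364.0278]
[ 0.4329 -0.1754  0.0565] 0.004708350832831972 [322.2903 317.129 ]
```

```bash
python3 -m jog '[[[-11,-42.5,14],[0,0,0]],[[-11,-42.5,14],[0,0,0]],[[-11,-42.5,14],[0,0,0]],[[-11,-42.5,14],[0,0,0]],[[-11,-42.5,14],[0,0,0]],[[-11,-42.5,14],[0,0,0]],[[-11,-42.5,14],[0,0,0]],[[-11,-42.5,14],[0,0,0]]]' 60 30
python3 -m jog '[[[0,0,0],[0,0,0]],[[0,0,0],[0,0,0]],[[0,0,40],[0,0,0]]]'
python3 m.py
```

```text
time_s: 2.85
eef_pos: [0.5738, -0.1999, 0.194]
tcp_rot: [[-0.983, 0.185, 0.0], [0.185, 0.983, 0.001], [0.0, 0.001, -1.0]]
contact_force: [0.1, 0.2, 1.3]
gripper_width: 0.644
finger_force: 0.0
time_s: 3.15
eef_pos: [0.5769, -0.1987, 0.1584]
tcp_rot: [[-0.983, 0.186, 0.008], [0.186, 0.983, -0.001], [-0.008, 0.001, -1.0]]
contact_force: [1.5, 0.0, -0.6]
gripper_width: 0.647
finger_force: 0.0
3.15 [ 0.5769 -0.1987  0.1584] [ 0.1746  0.542   0.0951  1.9431 -0.0829  0.6516  1.7058]
stamp [ 0.5695 -0.1959] 32 shift [  8.7092   1.3256 111.3119]
stamp [ 0.4866 -0.4524] 62 shift [  42.5621 -266.0747  110.8557]
stamp [ 0.4667 -0.2005] 109 shift [108.9209 -22.2484 110.447 ]
stamp [ 0.3508 -0.3141] 51 shift [ 201.7075 -155.373   109.5759]
bay (33, -66) [0.5958 0.0769] shift [ 33.4762 274.2843 102.2741]
bay (-33, -66) [0.531  0.0895] shift [ 99.4729 274.6348 101.7146]
bay (33, 0) [0.6084 0.1417] shift [ 33.1261 340.2834 102.3188]
bay (-33, 0) [0.5436 0.1543] shift [ 99.1228 340.6338 101.7593]
bay (33, 66) [0.621  0.2065] shift [ 32.776  406.2824 102.3635]
bay (-33, 66) [0.5562 0.2191] shift [ 98.7727 406.6329 101.804 ]
```

```bash
python3 -m jog '[[[0,0,30],[0,0,0]],[[0,0,0],[0,0,0]],[[0,0,0],[0,0,0]]]'
python3 -m jog '[[[0,0,30],[0,0,0]],[[0,0,30],[0,0,0]],[[0,0,17],[0,0,0]],[[0,0,0],[0,0,0]],[[0,0,0],[0,0,0]]]'
python3 -m jog '[[[0,0,0],[0,0,0]],[[0,0,0],[0,0,0]],[[0,0,0],[0,0,0]],[[0,0,0],[0,0,0]],[[0,0,0],[0,0,0]],[[0,0,0],[0,0,0]]]' 15 30
```

```text
time_s: 3.5
eef_pos: [0.5736, -0.1985, 0.1253]
tcp_rot: [[-0.983, 0.186, -0.001], [0.186, 0.983, 0.001], [0.001, 0.001, -1.0]]
contact_force: [0.3, 0.1, 0.2]
gripper_width: 0.644
finger_force: 0.0
time_s: 4.0
eef_pos: [0.5743, -0.2001, 0.0491]
tcp_rot: [[-0.982, 0.187, 0.001], [0.187, 0.982, -0.0], [-0.001, 0.0, -1.0]]
contact_force: [0.3, 0.7, 0.0]
gripper_width: 0.642
finger_force: 0.0
time_s: 4.6
eef_pos: [0.5735, -0.2006, 0.0479]
tcp_rot: [[-0.982, 0.188, 0.0], [0.188, 0.982, -0.0], [-0.0, -0.0, -1.0]]
contact_force: [-0.4, -1.2, 3.9]
gripper_width: 0.275
finger_force: 30.0
```

```bash
python3 -m jog '[[[0,0,-40],[0,0,0]],[[0,0,-40],[0,0,0]],[[0,0,-45],[0,0,0]],[[3,41,0],[0,0,0]],[[3,41,0],[0,0,0]],[[3,41,0],[0,0,0]],[[3,41,0],[0,0,0]],[[3,41,0],[0,0,0]]]'
python3 -m jog '[[[3,41,0],[0,0,0]],[[3,41,0],[0,0,0]],[[3,41,0],[0,0,0]],[[3,41,0],[0,0,0]],[[3,40,0],[0,0,0]],[[0,0,0],[0,0,0]],[[0,0,0],[0,0,0]],[[0,0,0],[0,0,0]]]'
python3 m.py; python3 - <<'E'
from h import *
s=observe();im=get_image("wrist");cv2.imwrite("pics/w2.png",im)
E
```

```text
time_s: 5.4
eef_pos: [0.5967, 0.0056, 0.1724]
tcp_rot: [[-0.982, 0.188, -0.001], [0.188, 0.982, 0.0], [0.001, -0.0, -1.0]]
contact_force: [1.0, 0.6, -2.4]
gripper_width: 0.278
finger_force: 30.0
time_s: 6.2
eef_pos: [0.6204, 0.2056, 0.1723]
tcp_rot: [[-0.982, 0.189, -0.001], [0.189, 0.982, -0.001], [0.001, -0.001, -1.0]]
contact_force: [-0.8, -1.1, -1.5]
gripper_width: 0.276
finger_force: 30.0
6.2 [0.6204 0.2056 0.1723] [-0.495   0.5756  0.1341  1.8263 -0.1061  0.7478  1.0765]
stamp [ 0.4434 -0.3074] 65 shift [  76.8418 -536.9709  126.0372]
stamp [ 0.4334 -0.1737] 63 shift [ 111.9159 -407.539   125.8846]
bay (33, -66) [0.5958 0.0769] shift [  -0.2207 -130.8157  116.4441]
bay (-33, -66) [0.531  0.0895] shift [  65.7792 -130.6826  116.4842]
bay (33, 0) [0.6084 0.1417] shift [ -0.3536 -64.8159 116.3552]
bay (-33, 0) [0.5436 0.1543] shift [ 65.6462 -64.6828 116.3954]
bay (33, 66) [0.621  0.2065] shift [ -0.4866   1.184  116.2664]
bay (-33, 66) [0.5562 0.2191] shift [ 65.5133   1.317  116.3066]
```

View pics/w2.png

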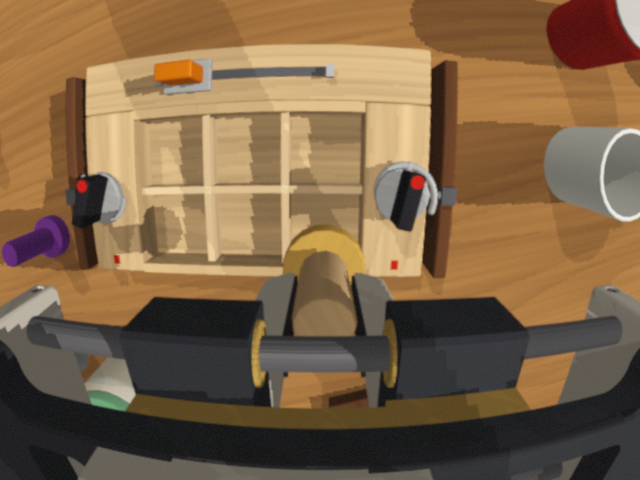

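```bash
python3 - <<'E'
from m import *
s=observe()
for p,z in(((209,190),.03),((284,189),.03),((116,258),.042),((394,265),.042),((82,186),.089),((418,183),.089)):
    w=cast("wrist",p,z,s);d=w-C;print(p,w,"carrier",1000*np.array([d@X,d@Y]))
E
```

```text
(209, 190) [0.5708 0.117 ] carrier [  0.8082 -31.4578]
(284, 189) [0.5833 0.1796] carrier [ 1.117  32.3824]
(116, 258) [0.6093 0.0138] carrier [  58.3131 -125.3334]
(394, 265) [0.6608 0.2568] carrier [ 62.4316 123.0066]
(82, 186) [0.5394 0.0343] carrier [ -14.2457 -118.6267]
(418, 183) [0.5892 0.2752] carrier [-11.2912 127.4331]
```

```bash
python3 -m jog '[[[0,0,40],[0,0,0]],[[0,0,40],[0,0,0]],[[0,0,20],[0,0,0]],[[0,0,10],[0,0,0]],[[0,0,5],[0,0,0]],[[0,0,0],[0,0,0]],[[0,0,0],[0,0,0]]]'
python3 -m jog '[[[0,0,0],[0,0,0]],[[0,0,0],[0,0,0]],[[0,0,0],[0,0,0]],[[0,0,-40],[0,0,0]],[[0,0,-40],[0,0,0]],[[0,0,-40],[0,0,0]],[[0,0,0],[0,0,0]],[[0,0,0],[0,0,0]]]' 50
python3 m.py
```

```text
time_s: 7.0
eef_pos: [0.6215, 0.207, 0.0589]
tcp_rot: [[-0.982, 0.188, 0.002], [0.188, 0.982, 0.001], [-0.002, 0.001, -1.0]]
contact_force: [-0.3, -0.8, -2.1]
gripper_width: 0.271
finger_force: 30.0
time_s: 7.8
eef_pos: [0.6211, 0.2073, 0.179]
tcp_rot: [[-0.982, 0.188, 0.002], [0.188, 0.982, 0.001], [-0.002, 0.002, -1.0]]
contact_force: [0.8, 0.4, -0.6]
gripper_width: 0.543
finger_force: 0.0
7.8 [0.6211 0.2073 0.179 ] [-0.4982  0.5678  0.1363  1.8211 -0.1068  0.7572  1.0766]
stamp [ 0.4436 -0.3073] 67 shift [  78.1214 -538.9893  130.986 ]
stamp [ 0.4334 -0.1737] 63 shift [ 113.1905 -409.6208  131.1082]
stamp [0.3587 0.3868] 28 shift [291.7259 126.859  131.5453]
bay (33, -66) [0.5958 0.0769] shift [   0.6605 -133.0219  122.7628]
bay (-33, -66) [0.531  0.0895] shift [  66.66   -132.8007  122.6247]
bay (33, 0) [0.6084 0.1417] shift [  0.4395 -67.0224 122.8632]
bay (-33, 0) [0.5436 0.1543] shift [ 66.4389 -66.8011 122.725 ]
bay (33, 66) [0.621  0.2065] shift [  0.2184  -1.0228 122.9635]
bay (-33, 66) [0.5562 0.2191] shift [ 66.2179  -0.8016 122.8253]
```

```bash
python3 -m jog '[[[11.3,-41,0],[0,0,0]],[[11.3,-41,0],[0,0,0]],[[11.3,-41,0],[0,0,0]],[[11.3,-41,0],[0,0,0]],[[11.3,-41,0],[0,0,0]],[[11.3,-41,0],[0,0,0]],[[11.3,-41,0],[0,0,0]],[[11.3,-41,0],[0,0,0]]]' 60
python3 -m jog '[[[11.3,-41,0],[0,0,0]],[[11.3,-41,0],[0,0,0]],[[0,0,20],[0,0,0]],[[0,0,0],[0,0,0]],[[0,0,0],[0,0,0]],[[0,0,0],[0,0,0]]]'
python3 -m jog '[[[0,0,40],[0,0,0]],[[0,0,40],[0,0,0]],[[0,0,30],[0,0,0]],[[0,0,0],[0,0,0]],[[0,0,0],[0,0,0]]]'
python3 -m jog '[[[0,0,0],[0,0,0]],[[0,0,0],[0,0,0]],[[0,0,0],[0,0,0]],[[0,0,0],[0,0,0]],[[0,0,0],[0,0,0]],[[0,0,0],[0,0,0]]]' 15 30
python3 -m jog '[[[0,0,-40],[0,0,0]],[[0,0,-40],[0,0,0]],[[0,0,-45],[0,0,0]],[[-4.7,41,0],[0,0,0]],[[-4.7,41,0],[0,0,0]],[[-4.7,41,0],[0,0,0]],[[-4.7,41,0],[0,0,0]],[[-4.7,41,0],[0,0,0]]]'
python3 -m jog '[[[-4.7,41,0],[0,0,0]],[[-4.7,41,0],[0,0,0]],[[-4.7,41,0],[0,0,0]],[[-4.7,41,0],[0,0,0]],[[-4.7,40,0],[0,0,0]],[[0,0,0],[0,0,0]],[[0,0,0],[0,0,0]],[[0,0,0],[0,0,0]]]'
python3 m.py
```

```text
time_s: 8.65
eef_pos: [0.4687, -0.0993, 0.1765]
tcp_rot: [[-0.982, 0.187, -0.002], [0.187, 0.982, 0.0], [0.002, -0.0, -1.0]]
contact_force: [0.4, -0.7, -0.0]
gripper_width: 0.644
finger_force: 0.0
time_s: 9.25
eef_pos: [0.4332, -0.1736, 0.1576]
tcp_rot: [[-0.983, 0.186, -0.0], [0.186, 0.983, 0.0], [0.001, 0.0, -1.0]]
contact_force: [0.1, 0.4, 0.1]
gripper_width: 0.65
finger_force: 0.0
time_s: 9.75
eef_pos: [0.4329, -0.1739, 0.0479]
tcp_rot: [[-0.982, 0.186, -0.001], [0.186, 0.982, 0.0], [0.001, 0.0, -1.0]]
contact_force: [-0.5, 0.1, -0.1]
gripper_width: 0.65
finger_force: 0.0
time_s: 10.35
eef_pos: [0.433, -0.1746, 0.048]
tcp_rot: [[-0.982, 0.188, 0.001], [0.188, 0.982, -0.0], [-0.001, -0.0, -1.0]]
contact_force: [-0.4, 0.3, 7.7]
gripper_width: 0.273
finger_force: 30.0
time_s: 11.15
eef_pos: [0.4942, 0.0241, 0.1725]
tcp_rot: [[-0.982, 0.188, -0.001], [0.188, 0.982, -0.0], [0.0, -0.0, -1.0]]
contact_force: [1.8, 0.1, -2.0]
gripper_width: 0.274
finger_force: 30.0
time_s: 11.95
eef_pos: [0.5551, 0.2171, 0.1723]
tcp_rot: [[-0.982, 0.189, -0.001], [0.189, 0.982, -0.001], [0.001, -0.001, -1.0]]
contact_force: [0.6, -0.8, -1.5]
gripper_width: 0.278
finger_force: 30.0
11.95 [0.5551 0.2171 0.1723] [-0.5705  0.5147  0.1485  1.9591 -0.1156  0.6773  1.0304]
stamp [ 0.5834 -0.3314] 64 shift [-131.4108 -533.091   125.8676]
bay (33, -66) [0.5958 0.0769] shift [ -66.5277 -129.8086  116.3765]
bay (-33, -66) [0.531  0.0895] shift [  -0.5279 -129.6601  116.4344]
bay (33, 0) [0.6084 0.1417] shift [-66.6761 -63.8088 116.2867]
bay (-33, 0) [0.5436 0.1543] shift [ -0.6763 -63.6604 116.3445]
bay (33, 66) [0.621  0.2065] shift [-66.8244   2.191  116.1968]
bay (-33, 66) [0.5562 0.2191] shift [ -0.8246   2.3394 116.2547]
```

```bash
python3 -m jog '[[[0,2,40],[0,0,0]],[[0,0,40],[0,0,0]],[[0,0,20],[0,0,0]],[[0,0,10],[0,0,0]],[[0,0,5],[0,0,0]],[[0,0,0],[0,0,0]],[[0,0,0],[0,0,0]]]'
python3 -m jog '[[[0,0,0],[0,0,0]],[[0,0,0],[0,0,0]],[[0,0,0],[0,0,0]],[[0,0,-40],[0,0,0]],[[0,0,-40],[0,0,0]],[[0,0,-40],[0,0,0]],[[0,0,0],[0,0,0]],[[0,0,0],[0,0,0]]]' 50
sed -i 's/25,110):/20,130):/' m.py; python3 m.py; python3 - <<'E'
from h import *
s=get_image("top");cv2.imwrite("pics/t2.png",s[140:380,150:550].repeat(2,0).repeat(2,1))
E
```

```text
time_s: 12.7
eef_pos: [0.5567, 0.2204, 0.0587]
tcp_rot: [[-0.982, 0.188, 0.002], [0.188, 0.982, 0.001], [-0.001, 0.001, -1.0]]
contact_force: [0.5, 0.5, -2.1]
gripper_width: 0.276
finger_force: 30.0
time_s: 13.5
eef_pos: [0.5564, 0.2207, 0.1787]
tcp_rot: [[-0.982, 0.187, 0.002], [0.187, 0.982, 0.001], [-0.002, 0.002, -1.0]]
contact_force: [0.8, -0.7, -0.2]
gripper_width: 0.538
finger_force: 0.0
13.5 [0.5564 0.2207 0.1787] [-0.5778  0.5078  0.153   1.9511 -0.1172  0.6885  1.0289]
stamp [ 0.5834 -0.3316] 63 shift [-129.853  -537.6777  131.096 ]
bay (33, -66) [0.5958 0.0769] shift [ -65.4464 -134.0808  122.6297]
bay (-33, -66) [0.531  0.0895] shift [   0.5531 -133.852   122.5045]
bay (33, 0) [0.6084 0.1417] shift [-65.675  -68.0813 122.7374]
bay (-33, 0) [0.5436 0.1543] shift [  0.3245 -67.8525 122.6122]
bay (33, 66) [0.621  0.2065] shift [-65.9037  -2.0818 122.8452]
bay (-33, 66) [0.5562 0.2191] shift [  0.0958  -1.853  122.72  ]
```

View pics/t2.png

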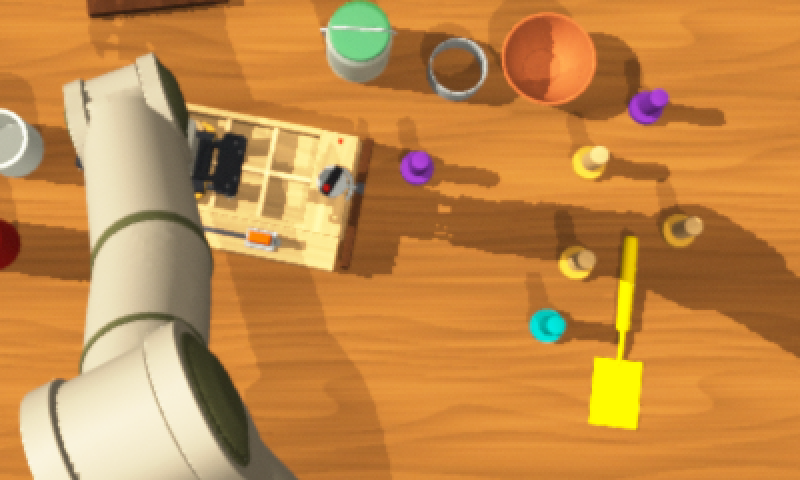

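```bash
python3 -m jog '[[[-10.8,-44.8,0],[0,0,0]],[[-10.8,-44.8,0],[0,0,0]],[[-10.8,-44.8,0],[0,0,0]],[[-10.8,-44.8,0],[0,0,0]],[[-10.8,-44.8,0],[0,0,0]],[[-10.8,-44.8,0],[0,0,0]],[[-10.8,-44.8,0],[0,0,0]],[[-10.8,-44.8,0],[0,0,0]]]' 60
python3 -m jog '[[[-10.8,-44.8,0],[0,0,0]],[[-10.8,-44.8,0],[0,0,0]],[[-10.8,-44.8,0],[0,0,0]],[[-10.8,-44.8,0],[0,0,0]],[[0,0,20],[0,0,0]],[[0,0,0],[0,0,0]],[[0,0,0],[0,0,0]],[[0,0,0],[0,0,0]]]'
python3 -m jog '[[[0,0,40],[0,0,0]],[[0,0,40],[0,0,0]],[[0,0,31],[0,0,0]],[[0,0,0],[0,0,0]],[[0,0,0],[0,0,0]]]'
python3 -m jog '[[[0,0,0],[0,0,0]],[[0,0,0],[0,0,0]],[[0,0,0],[0,0,0]],[[0,0,0],[0,0,0]],[[0,0,0],[0,0,0]],[[0,0,0],[0,0,0]]]' 15 30
python3 -m jog '[[[0,0,-40],[0,0,0]],[[0,0,-40],[0,0,0]],[[0,0,-45],[0,0,0]],[[5.8,42.7,0],[0,0,0]],[[5.8,42.7,0],[0,0,0]],[[5.8,42.7,0],[0,0,0]],[[5.8,42.7,0],[0,0,0]],[[5.8,42.7,0],[0,0,0]]]'
python3 -m jog '[[[5.8,42.7,0],[0,0,0]],[[5.8,42.7,0],[0,0,0]],[[5.8,42.7,0],[0,0,0]],[[5.8,42.7,0],[0,0,0]],[[5.8,42.7,0],[0,0,0]],[[5.8,42.7,0],[0,0,0]],[[0,0,0],[0,0,0]],[[0,0,0],[0,0,0]]]'
python3 m.py
```

```text
time_s: 14.4
eef_pos: [0.5728, -0.1495, 0.176]
tcp_rot: [[-0.982, 0.187, -0.003], [0.187, 0.982, 0.0], [0.003, -0.0, -1.0]]
contact_force: [1.1, -0.1, 0.3]
gripper_width: 0.644
finger_force: 0.0
time_s: 15.2
eef_pos: [0.5828, -0.3304, 0.1575]
tcp_rot: [[-0.983, 0.186, -0.0], [0.186, 0.983, 0.001], [0.001, 0.001, -1.0]]
contact_force: [-0.3, -0.5, -0.3]
gripper_width: 0.644
finger_force: 0.0
time_s: 15.7
eef_pos: [0.583, -0.3313, 0.0474]
tcp_rot: [[-0.982, 0.186, -0.0], [0.186, 0.982, 0.0], [0.0, 0.0, -1.0]]
contact_force: [-0.4, -0.2, 0.1]
gripper_width: 0.646
finger_force: 0.0
time_s: 16.3
eef_pos: [0.5827, -0.3323, 0.0472]
tcp_rot: [[-0.982, 0.188, 0.001], [0.188, 0.982, -0.0], [-0.001, -0.0, -1.0]]
contact_force: [-0.5, -0.5, 4.8]
gripper_width: 0.276
finger_force: 30.0
time_s: 17.1
eef_pos: [0.5936, -0.1151, 0.1714]
tcp_rot: [[-0.982, 0.188, -0.001], [0.188, 0.982, 0.0], [0.001, 0.0, -1.0]]
contact_force: [0.8, 0.7, -1.5]
gripper_width: 0.271
finger_force: 30.0
time_s: 17.9
eef_pos: [0.6073, 0.1426, 0.1711]
tcp_rot: [[-0.983, 0.185, -0.001], [0.185, 0.983, -0.0], [0.001, -0.0, -1.0]]
contact_force: [0.4, -1.1, -2.1]
gripper_width: 0.275
finger_force: 30.0
17.9 [0.6073 0.1426 0.1711] [-0.4262  0.546   0.1556  1.8974 -0.124   0.7084  1.1864]
stamp [0.4641 0.2036] 26 shift [151.892   33.5069 124.2468]
stamp [ 0.4435 -0.3075] 66 shift [  77.6165 -472.6278  124.4081]
stamp [0.3627 0.3229] 46 shift [273.6946 131.9978 124.3154]
bay (33, -66) [0.5958 0.0769] shift [ -0.9129 -66.6792 115.1501]
bay (-33, -66) [0.531  0.0895] shift [ 65.0859 -66.2824 115.2114]
bay (33, 0) [0.6084 0.1417] shift [ -1.3096  -0.6804 115.1197]
bay (-33, 0) [0.5436 0.1543] shift [ 64.6891  -0.2836 115.181 ]
bay (33, 66) [0.621  0.2065] shift [ -1.7064  65.3184 115.0893]
bay (-33, 66) [0.5562 0.2191] shift [ 64.2924  65.7152 115.1506]
```

```bash
python3 -m jog '[[[-1,0,40],[0,0,0]],[[0,0,40],[0,0,0]],[[0,0,20],[0,0,0]],[[0,0,9],[0,0,0]],[[0,0,5],[0,0,0]],[[0,0,0],[0,0,0]],[[0,0,0],[0,0,0]]]'
python3 -m jog '[[[0,0,0],[0,0,0]],[[0,0,0],[0,0,0]],[[0,0,0],[0,0,0]],[[0,0,-40],[0,0,0]],[[0,0,-40],[0,0,0]],[[0,0,-40],[0,0,0]],[[0,0,0],[0,0,0]],[[0,0,0],[0,0,0]]]' 42
python3 m.py
```

```text
time_s: 18.65
eef_pos: [0.6097, 0.1409, 0.0587]
tcp_rot: [[-0.982, 0.188, 0.002], [0.188, 0.982, 0.0], [-0.002, 0.001, -1.0]]
contact_force: [-0.0, -0.4, -1.9]
gripper_width: 0.276
finger_force: 30.0
time_s: 19.45
eef_pos: [0.6093, 0.1415, 0.1788]
tcp_rot: [[-0.982, 0.187, 0.002], [0.187, 0.982, 0.001], [-0.002, 0.001, -1.0]]
contact_force: [-0.1, 1.2, 0.2]
gripper_width: 0.452
finger_force: 0.0
19.45 [0.6093 0.1415 0.1788] [-0.4271  0.5373  0.1609  1.8903 -0.1248  0.7211  1.1875]
stamp [0.6255 0.2744] 24 shift [  9.2329 133.4307 131.9097]
stamp [ 0.4436 -0.3076] 66 shift [  78.8539 -472.2801  130.984 ]
stamp [0.3539 0.3236] 38 shift [285.2878 130.8536 131.3389]
bay (33, -66) [0.5958 0.0769] shift [  1.3894 -66.0819 122.668 ]
bay (-33, -66) [0.531  0.0895] shift [ 67.3889 -65.8548 122.5326]
bay (33, 0) [0.6084 0.1417] shift [  1.1625  -0.0824 122.7538]
bay (-33, 0) [0.5436 0.1543] shift [ 67.1619   0.1447 122.6184]
bay (33, 66) [0.621  0.2065] shift [  0.9355  65.9172 122.8395]
bay (-33, 66) [0.5562 0.2191] shift [ 66.935   66.1443 122.7041]
```

```bash
python3 -m jog '[[[7.2,-42.9,0],[0,0,0]],[[7.2,-42.9,0],[0,0,0]],[[7.2,-42.9,0],[0,0,0]],[[7.2,-42.9,0],[0,0,0]],[[7.2,-42.9,0],[0,0,0]],[[7.2,-42.9,0],[0,0,0]],[[7.2,-42.9,0],[0,0,0]],[[7.2,-42.9,0],[0,0,0]]]' 60
python3 -m jog '[[[7.2,-42.9,0],[0,0,0]],[[7.2,-42.9,0],[0,0,0]],[[7.2,-42.9,0],[0,0,0]],[[0,0,20],[0,0,0]],[[0,0,0],[0,0,0]],[[0,0,0],[0,0,0]],[[0,0,0],[0,0,0]]]'
python3 -m jog '[[[0,0,40],[0,0,0]],[[0,0,40],[0,0,0]],[[0,0,31],[0,0,0]],[[0,0,0],[0,0,0]],[[0,0,0],[0,0,0]]]'
python3 -m jog '[[[0,0,0],[0,0,0]],[[0,0,0],[0,0,0]],[[0,0,0],[0,0,0]],[[0,0,0],[0,0,0]],[[0,0,0],[0,0,0]],[[0,0,0],[0,0,0]]]' 15 30
python3 -m jog '[[[0,0,-40],[0,0,0]],[[0,0,-40],[0,0,0]],[[0,0,-45],[0,0,0]],[[-1.1,42.9,0],[0,0,0]],[[-1.1,42.9,0],[0,0,0]],[[-1.1,42.9,0],[0,0,0]],[[-1.1,42.9,0],[0,0,0]],[[-1.1,42.9,0],[0,0,0]]]'
python3 -m jog '[[[-1.1,42.9,0],[0,0,0]],[[-1.1,42.9,0],[0,0,0]],[[-1.1,42.9,0],[0,0,0]],[[-1.1,42.9,0],[0,0,0]],[[-1.1,42.9,0],[0,0,0]],[[-1.1,42.9,0],[0,0,0]],[[0,0,0],[0,0,0]],[[0,0,0],[0,0,0]]]'
python3 m.py
```

```text
time_s: 20.3
eef_pos: [0.4863, -0.1863, 0.1762]
tcp_rot: [[-0.982, 0.187, -0.003], [0.187, 0.982, 0.001], [0.003, 0.0, -1.0]]
contact_force: [0.0, 0.8, 0.6]
gripper_width: 0.645
finger_force: 0.0
time_s: 21.0
eef_pos: [0.4431, -0.3063, 0.1575]
tcp_rot: [[-0.983, 0.186, -0.001], [0.186, 0.983, 0.001], [0.001, 0.001, -1.0]]
contact_force: [-0.1, -0.5, -0.1]
gripper_width: 0.648
finger_force: 0.0
time_s: 21.5
eef_pos: [0.4429, -0.3069, 0.0471]
tcp_rot: [[-0.982, 0.187, -0.001], [0.187, 0.982, 0.0], [0.001, 0.0, -1.0]]
contact_force: [-0.3, -0.5, -0.1]
gripper_width: 0.646
finger_force: 0.0
time_s: 22.1
eef_pos: [0.4429, -0.3079, 0.0472]
tcp_rot: [[-0.982, 0.188, 0.001], [0.188, 0.982, -0.001], [-0.001, -0.0, -1.0]]
contact_force: [-1.1, -0.3, 6.9]
gripper_width: 0.271
finger_force: 30.0
time_s: 22.9
eef_pos: [0.488, -0.0961, 0.1715]
tcp_rot: [[-0.982, 0.188, -0.001], [0.188, 0.982, 0.0], [0.001, 0.0, -1.0]]
contact_force: [0.8, 0.2, -2.2]
gripper_width: 0.275
finger_force: 30.0
time_s: 23.7
eef_pos: [0.5424, 0.1548, 0.171]
tcp_rot: [[-0.983, 0.185, -0.001], [0.185, 0.983, -0.0], [0.001, -0.001, -1.0]]
contact_force: [0.1, -0.4, -1.8]
gripper_width: 0.275
finger_force: 30.0
23.7 [0.5424 0.1548 0.171 ] [-0.4985  0.4841  0.1704  2.0323 -0.1331  0.6369  1.1446]
stamp [0.6803 0.1723] 56 shift [-132.4751   42.849   123.8529]
stamp [0.6667 0.2748] 22 shift [-100.1588  141.0382  123.8205]
stamp [0.646  0.2752] 25 shift [-79.7185 137.6054 123.8467]
bay (33, -66) [0.5958 0.0769] shift [-67.0702 -66.5667 115.007 ]
bay (-33, -66) [0.531  0.0895] shift [ -1.0713 -66.1804 115.0836]
bay (33, 0) [0.6084 0.1417] shift [-67.4564  -0.5678 114.9595]
bay (-33, 0) [0.5436 0.1543] shift [ -1.4575  -0.1816 115.0361]
bay (33, 66) [0.621  0.2065] shift [-67.8425  65.431  114.912 ]
bay (-33, 66) [0.5562 0.2191] shift [ -1.8437  65.8173 114.9886]
```

```bash
python3 -m jog '[[[-1,0,40],[0,0,0]],[[0,0,40],[0,0,0]],[[0,0,20],[0,0,0]],[[0,0,9],[0,0,0]],[[0,0,5],[0,0,0]],[[0,0,0],[0,0,0]],[[0,0,0],[0,0,0]]]'
python3 -m jog '[[[0,0,0],[0,0,0]],[[0,0,0],[0,0,0]],[[0,0,0],[0,0,0]],[[0,0,-40],[0,0,0]],[[0,0,-40],[0,0,0]],[[0,0,-40],[0,0,0]],[[0,0,0],[0,0,0]],[[0,0,0],[0,0,0]]]' 42
python3 -m jog '[[[8,-40,0],[0,0,0]],[[8,-40,0],[0,0,0]],[[8,-40,0],[0,0,0]],[[8,-40,0],[0,0,0]],[[0,0,0],[0,0,0]],[[0,0,0],[0,0,0]]]'
python3 m.py;python3 - <<'E'
from h import *
s=observe();a=get_image("top");w=get_image("wrist");cv2.imwrite("pics/t3.png",np.vstack([a[150:310,180:540].repeat(2,0).repeat(2,1),w[:280,:].repeat(1,0)[:,:640].copy() if 0 else cv2.resize(w[:280],(720,280))]))
E
```

```text
time_s: 24.45
eef_pos: [0.5446, 0.1534, 0.0587]
tcp_rot: [[-0.982, 0.188, 0.001], [0.188, 0.982, 0.0], [-0.001, 0.001, -1.0]]
contact_force: [0.6, 0.5, -1.6]
gripper_width: 0.278
finger_force: 30.0
time_s: 25.25
eef_pos: [0.5443, 0.1539, 0.1787]
tcp_rot: [[-0.982, 0.187, 0.002], [0.187, 0.982, 0.001], [-0.002, 0.001, -1.0]]
contact_force: [-0.2, -1.2, -0.8]
gripper_width: 0.45
finger_force: 0.0
time_s: 25.85
eef_pos: [0.4818, 0.0017, 0.1767]
tcp_rot: [[-0.982, 0.19, -0.002], [0.19, 0.982, -0.0], [0.002, -0.001, -1.0]]
contact_force: [0.2, 1.5, -0.6]
gripper_width: 0.453
finger_force: 0.0
25.85 [0.4818 0.0017 0.1767] [-0.2478  0.3908  0.1698  2.2022 -0.1217  0.5588  1.3928]
stamp [0.6233 0.2103] 56 shift [-99.5451 231.7265 129.4549]
stamp [0.6293 0.1693] 23 shift [-113.1815  192.6243  129.4527]
stamp [0.6136 0.1445] 44 shift [-102.528   165.3098  129.4848]
stamp [0.5588 0.223 ] 61 shift [-33.7912 231.9596 129.5643]
stamp [0.5473 0.1568] 54 shift [-35.055  164.7505 129.5974]
stamp [ 0.4866 -0.4524] 62 shift [ -91.108  -444.846   129.8235]
bay (33, -66) [0.5958 0.0769] shift [-97.8373  95.5357 120.5291]
bay (-33, -66) [0.531  0.0895] shift [-31.8374  95.6092 120.6389]
bay (33, 0) [0.6084 0.1417] shift [-97.9106 161.5357 120.4944]
bay (-33, 0) [0.5436 0.1543] shift [-31.9108 161.6091 120.6042]
bay (33, 66) [0.621  0.2065] shift [-97.984  227.5356 120.4597]
bay (-33, 66) [0.5562 0.2191] shift [-31.9841 227.6091 120.5695]
```

View pics/t3.png

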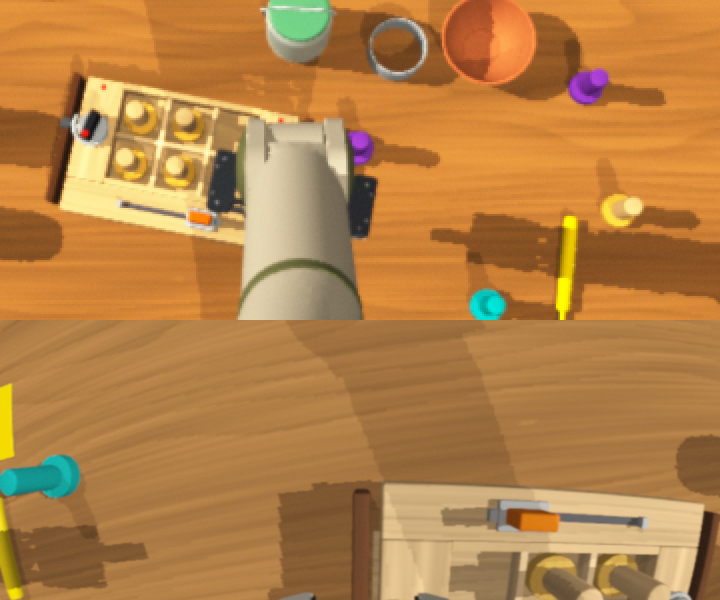

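```bash
python3 -m jog '[[[-9.1,-44.5,0],[0,0,0]],[[-9.1,-44.5,0],[0,0,0]],[[-9.1,-44.5,0],[0,0,0]],[[-9.1,-44.5,0],[0,0,0]],[[-9.1,-44.5,0],[0,0,0]],[[-9.1,-44.5,0],[0,0,0]],[[-9.1,-44.5,0],[0,0,0]],[[-9.1,-44.5,0],[0,0,0]]]' 60
python3 -m jog '[[[-9.1,-44.5,0],[0,0,0]],[[-9.1,-44.5,0],[0,0,0]],[[0,0,20],[0,0,0]],[[0,0,0],[0,0,0]],[[0,0,0],[0,0,0]],[[0,0,0],[0,0,0]]]'
python3 -m jog '[[[0,0,40],[0,0,0]],[[0,0,40],[0,0,0]],[[0,0,30],[0,0,0]],[[0,0,0],[0,0,0]],[[0,0,0],[0,0,0]]]'
python3 -m jog '[[[0,0,0],[0,0,0]],[[0,0,0],[0,0,0]],[[0,0,0],[0,0,0]],[[0,0,0],[0,0,0]],[[0,0,0],[0,0,0]],[[0,0,0],[0,0,0]]]' 15 30
python3 -m jog '[[[0,0,-40],[0,0,0]],[[0,0,-40],[0,0,0]],[[0,0,-45],[0,0,0]],[[-0.5,45,0],[0,0,0]],[[-0.5,45,0],[0,0,0]],[[-0.5,45,0],[0,0,0]],[[-0.5,45,0],[0,0,0]],[[-0.5,45,0],[0,0,0]]]'
python3 -m jog '[[[-0.6,45,0],[0,0,0]],[[-0.6,45,0],[0,0,0]],[[-0.6,45,0],[0,0,0]],[[-0.6,45,0],[0,0,0]],[[-0.6,45,0],[0,0,0]],[[-0.6,45,0],[0,0,0]],[[-0.6,45,0],[0,0,0]],[[0,0,0],[0,0,0]]]'
python3 -m jog '[[[0,0,0],[0,0,0]],[[0,0,0],[0,0,0]]]'
python3 m.py
```

```text
time_s: 26.8
eef_pos: [0.4883, -0.3616, 0.1771]
tcp_rot: [[-0.983, 0.185, 0.0], [0.185, 0.983, 0.001], [0.0, 0.001, -1.0]]
contact_force: [0.2, 0.4, 0.9]
gripper_width: 0.645
finger_force: 0.0
time_s: 27.4
eef_pos: [0.4896, -0.4502, 0.1581]
tcp_rot: [[-0.983, 0.185, 0.0], [0.185, 0.983, 0.0], [-0.0, 0.001, -1.0]]
contact_force: [-0.1, -0.4, 1.1]
gripper_width: 0.644
finger_force: 0.0
time_s: 27.9
eef_pos: [0.4891, -0.4513, 0.0485]
tcp_rot: [[-0.982, 0.187, 0.0], [0.187, 0.982, 0.0], [-0.0, 0.0, -1.0]]
contact_force: [0.5, -0.4, 0.2]
gripper_width: 0.646
finger_force: 0.0
time_s: 28.5
eef_pos: [0.4886, -0.4525, 0.0482]
tcp_rot: [[-0.982, 0.188, 0.001], [0.188, 0.982, -0.001], [-0.001, -0.001, -1.0]]
contact_force: [-0.7, -2.1, 6.1]
gripper_width: 0.274
finger_force: 30.0
time_s: 29.3
eef_pos: [0.5326, -0.229, 0.1722]
tcp_rot: [[-0.982, 0.188, -0.001], [0.188, 0.982, 0.001], [0.001, 0.001, -1.0]]
contact_force: [0.9, 0.1, -2.8]
gripper_width: 0.272
finger_force: 30.0
time_s: 30.1
eef_pos: [0.5965, 0.086, 0.1718]
tcp_rot: [[-0.984, 0.178, -0.001], [0.178, 0.984, 0.004], [0.001, 0.003, -
[... 298 characters left out ...]
3 0.1723] [-0.3525  0.522   0.1905  1.9509 -0.1491  0.6834  1.3103]
stamp [0.7411 0.0517] 68 shift [-147.6195    3.4002  125.0893]
stamp [0.7189 0.1607] 34 shift [-105.2502  106.2514  125.0251]
stamp [0.6199 0.2155] 56 shift [  2.3082 141.4473 125.1041]
stamp [0.5588 0.223 ] 61 shift [ 63.7338 137.2561 125.1753]
bay (33, -66) [0.5958 0.0769] shift [ -0.1486   0.7482 116.2521]
bay (-33, -66) [0.531  0.0895] shift [ 65.8511   0.9034 116.3235]
bay (33, 0) [0.6084 0.1417] shift [ -0.3037  66.748  116.1813]
bay (-33, 0) [0.5436 0.1543] shift [ 65.6961  66.9032 116.2527]
bay (33, 66) [0.621  0.2065] shift [ -0.4588 132.7478 116.1104]
bay (-33, 66) [0.5562 0.2191] shift [ 65.541  132.9029 116.1819]
```

```bash
python3 -m jog '[[[0,0.5,40],[0,0,0]],[[0,0,40],[0,0,0]],[[0,0,20],[0,0,0]],[[0,0,10],[0,0,0]],[[0,0,5],[0,0,0]],[[0,0,0],[0,0,0]],[[0,0,0],[0,0,0]]]'
python3 -m jog '[[[0,0,0],[0,0,0]],[[0,0,0],[0,0,0]],[[0,0,0],[0,0,0]],[[0,0,-40],[0,0,0]],[[0,0,-40],[0,0,0]],[[0,0,-40],[0,0,0]],[[0,30,-40],[0,0,0]],[[0,36,-40],[0,0,0]]]' 42
python3 -m jog '[[[20,0,-20],[0,0,0]],[[0,0,0],[0,0,0]],[[0,0,0],[0,0,0]],[[0,0,0],[0,0,0]]]'
python3 - <<'E'
from h import *
s=observe();im=get_image("wrist");cv2.imwrite("pics/w3.png",im);np.save("w3.npy",s,allow_pickle=True);print(s["eef_pos"],s["q"])
E
```

```text
time_s: 31.05
eef_pos: [0.5971, 0.0776, 0.0587]
tcp_rot: [[-0.982, 0.188, 0.002], [0.188, 0.982, 0.0], [-0.002, 0.001, -1.0]]
contact_force: [-1.2, -0.3, -3.8]
gripper_width: 0.272
finger_force: 30.0
time_s: 31.85
eef_pos: [0.6085, 0.1395, 0.2576]
tcp_rot: [[-0.982, 0.191, 0.001], [0.191, 0.982, -0.0], [-0.001, 0.0, -1.0]]
contact_force: [1.0, 1.5, -1.2]
gripper_width: 0.449
finger_force: 0.0
time_s: 32.25
eef_pos: [0.5886, 0.1431, 0.2739]
tcp_rot: [[-0.982, 0.189, -0.001], [0.189, 0.982, -0.001], [0.001, -0.001, -1.0]]
contact_force: [-0.6, 0.2, -0.2]
gripper_width: 0.448
finger_force: 0.0
[0.5886 0.1431 0.2739] [-0.4955  0.4114  0.2318  1.8401 -0.1165  0.9044  1.171 ]
```

View pics/w3.png

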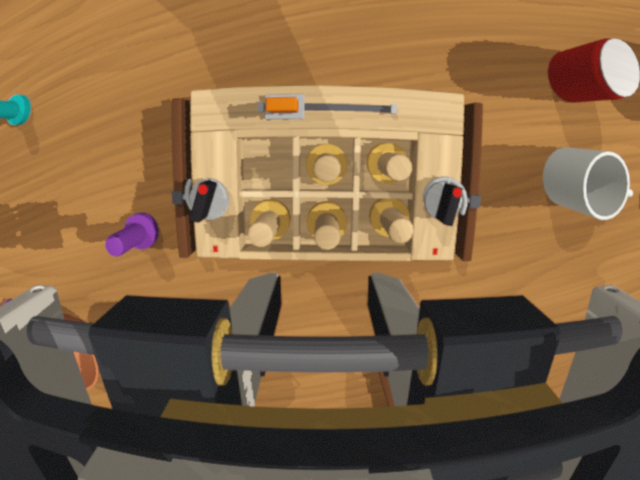

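```bash
python3 - <<'E'
from m import *
a=cv2.imread("pics/w3.png");s=np.load("w3.npy",allow_pickle=True).item()
for lo,hi in(((0,180,120),(6,255,255)),((174,180,120),(180,255,255))):
  for c,st in blobs(a,lo,hi,4,200):
    if 180<c[0]<480 and 90<c[1]<270:
        for z in(.089,.042):
            d=cast("wrist",c,z,s)-C;print(c,z,1000*np.array([d@X,d@Y]))
d=cast("wrist",(282,104),.078,s)-C;print("lock",1000*np.array([d@X,d@Y]))
for n,y in(("R",-124),("L",124)): print(n,bay(0,y),toTool(s,[*bay(0,y),.069]))
c=np.vstack([cv2.resize(a[165:235,170:240],None,fx=6,fy=6,interpolation=cv2.INTER_CUBIC),]);d=cv2.resize(a[165:235,420:490],None,fx=6,fy=6,interpolation=cv2.INTER_CUBIC)
cv2.imwrite("pics/c4.png",np.hstack([c,d])[:,:800])
E
```

```text
[202.4247 188.9452] 0.089 [ -14.4491 -118.9842]
[202.4247 188.9452] 0.042 [  -8.425  -135.1052]
[456.6875 192.    ] 0.089 [-12.0071 126.045 ]
[456.6875 192.    ] 0.042 [ -5.6475 143.5944]
[215.  248.5] 0.089 [  45.0769 -110.1661]
[215.  248.5] 0.042 [  59.2806 -125.0755]
[434.5789 251.1053] 0.089 [ 47.5326 107.4741]
[434.5789 251.1053] 0.042 [ 62.0738 122.4716]
lock [-93.0204 -41.7471]
R [0.5523 0.0263] [  13.3996 -121.3774  204.9945]
L [0.5997 0.2697] [ 12.8283 126.6218 204.7551]
```

View pics/c4.png

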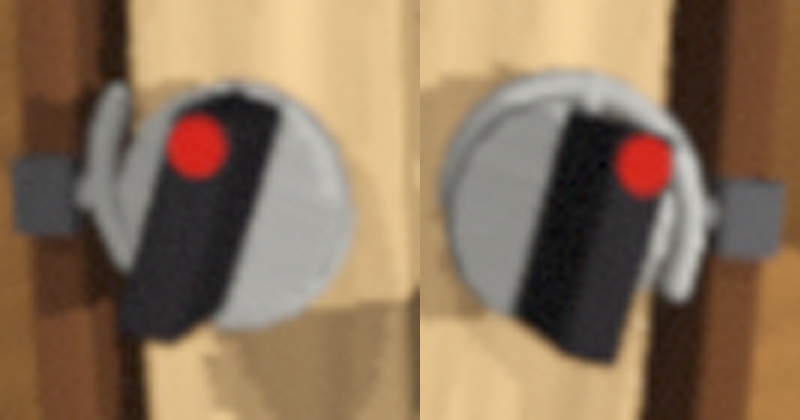

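```bash
python3 -m jog '[[[3.5,-30.5,30],[0,0,0]],[[3.5,-30.5,30],[0,0,0]],[[3.5,-30.5,30],[0,0,0]],[[3.5,-30.5,30],[0,0,0]],[[0,0,0],[0,0,-0.14]],[[0,0,0],[0,0,-0.14]],[[0,0,0],[0,0,-0.14]],[[0,0,0],[0,0,-0.14]]]' 40
python3 -m jog '[[[0,0,0],[0,0,-0.14]],[[0,0,0],[0,0,-0.14]],[[0,0,0],[0,0,-0.14]],[[0,0,0],[0,0,-0.14]],[[0,0,0],[0,0,-0.14]],[[0,0,0],[0,0,-0.14]],[[0,0,0],[0,0,-0.14]],[[0,0,0],[0,0,-0.14]]]'
python3 -m jog '[[[0,0,0],[0,0,-0.14]],[[0,0,0],[0,0,-0.14]],[[0,0,0],[0,0,-0.14]],[[0,0,0],[0,0,-0.14]],[[0,0,0],[0,0,-0.14]],[[0,0,0],[0,0,-0.14]],[[0,0,0],[0,0,-0.14]],[[0,0,0],[0,0,-0.14]]]'
python3 -m jog '[[[0,0,0],[0,0,0]],[[0,0,0],[0,0,0]],[[0,0,0],[0,0,0]]]'
python3 - <<'E'
from m import *
s=observe();R=s["tcp_rot"];print(s["eef_pos"],s["q"],np.arctan2(-R[0,1],R[1,1])-yaw,toTool(s,[*bay(-.5,-124.5),.07]))
E
```

```text
time_s: 33.1
eef_pos: [0.5518, 0.0257, 0.1535]
tcp_rot: [[-0.93, -0.367, -0.002], [-0.367, 0.93, -0.0], [0.002, 0.0, -1.0]]
contact_force: [0.1, -0.4, -0.7]
gripper_width: 0.429
finger_force: 0.0
time_s: 33.9
eef_pos: [0.5518, 0.0261, 0.1537]
tcp_rot: [[-0.075, -0.997, -0.002], [-0.997, 0.075, -0.0], [0.0, 0.002, -1.0]]
contact_force: [-0.9, -0.3, 0.1]
gripper_width: 0.429
finger_force: 0.0
time_s: 34.7
eef_pos: [0.5135, 0.068, 0.097]
tcp_rot: [[0.824, -0.562, 0.073], [-0.561, -0.827, -0.045], [0.086, -0.004, -0.996]]
contact_force: [-0.0, 0.6, -0.1]
gripper_width: 0.427
finger_force: 0.0
time_s: 35.0
eef_pos: [0.5148, 0.0681, 0.0993]
tcp_rot: [[0.821, -0.566, 0.074], [-0.564, -0.824, -0.046], [0.088, -0.004, -0.996]]
contact_force: [0.9, -0.9, 0.1]
gripper_width: 0.432
finger_force: 0.0
[0.5148 0.0681 0.0993] [ 0.5096  0.904  -1.2935  2.1794  1.1927  1.0501  2.6268] 2.731599986310675 [51.5741 14.0157 33.8692]
```

```bash
python3 -m jog '[[[0,0,-30],[0,0,0]],[[0,0,-30],[0,0,0]],[[0,0,0],[0,0,0.14]],[[0,0,0],[0,0,0.14]],[[0,0,0],[0,0,0.14]],[[0,0,0],[0,0,0.14]],[[0,0,0],[0,0,0.14]],[[0,0,0],[0,0,0.14]]]'
python3 -m jog '[[[0,0,0],[0,0,0.14]],[[0,0,0],[0,0,0.14]],[[0,0,0],[0,0,0.14]],[[0,0,0],[0,0,0.14]],[[0,0,0],[0,0,0.14]],[[0,0,0],[0,0,0.14]],[[0,0,0],[0,0,0.14]],[[0,0,0],[0,0,0.14]]]'
python3 -m jog '[[[0,0,0],[0,0,0.14]],[[0,0,0],[0,0,0.14]],[[0,0,0],[0,0,0.14]],[[0,0,0],[0,0,0.14]],[[0,0,0],[0,0,0.14]],[[0,0,0],[0,0,0.14]],[[0,0,0],[0,0,0.14]],[[0,0,0],[0,0,0]]]'
python3 -m jog '[[[0,0,0],[0,0,0]],[[0,0,0],[0,0,0]],[[0,0,0],[0,0,0]]]'
cat > g.py <<'E'
from m import *
from scipy.spatial.transform import Rotation as Ro
import sys
# usage: g.py cx cy(mm carrier) z(mm) angle(cw rad rel. to carrier-aligned)
cx,cy,z,an=map(float,sys.argv[1:])
s=observe();R=s["tcp_rot"];y=yaw-an
T=np.array([[-np.cos(y),-np.sin(y),0],[-np.sin(y),np.cos(y),0],[0,0,-1]])
print(s["eef_pos"],"q",s["q"],"angle",yaw-np.arctan2(-R[0,1],R[1,1]),"rotvec",Ro.from_matrix(R.T@T).as_rotvec(),"shift",toTool(s,[*bay(cx,cy),z/1000]),s["contact_force"])
E
python3 g.py -.5 -124.5 70 .33
```

```text
time_s: 35.8
eef_pos: [0.4994, 0.0822, 0.1421]
tcp_rot: [[0.101, -0.99, 0.099], [-0.993, -0.107, -0.059], [0.069, -0.092, -0.993]]
contact_force: [0.4, -0.2, 0.3]
gripper_width: 0.431
finger_force: 0.0
time_s: 36.6
eef_pos: [0.4995, 0.0824, 0.1422]
tcp_rot: [[-0.847, -0.522, 0.099], [-0.529, 0.847, -0.058], [-0.054, -0.102, -0.993]]
contact_force: [0.1, 0.4, 0.3]
gripper_width: 0.433
finger_force: 0.0
time_s: 37.4
eef_pos: [0.4994, 0.0826, 0.1423]
tcp_rot: [[-0.907, 0.408, 0.1], [0.404, 0.913, -0.059], [-0.115, -0.013, -0.993]]
contact_force: [-0.5, 0.1, -0.5]
gripper_width: 0.435
finger_force: 0.0
time_s: 37.7
eef_pos: [0.4985, 0.0826, 0.1414]
tcp_rot: [[-0.91, 0.403, 0.098], [0.399, 0.915, -0.058], [-0.113, -0.014, -0.994]]
contact_force: [0.2, -0.1, 0.1]
gripper_width: 0.429
finger_force: 0.0
[0.4985 0.0826 0.1414] q [ 0.1514  0.5192 -0.6749  2.2099  0.7909  0.5953  0.0275] angle 0.2233404661766386 rotvec [-0.0082  0.1138  0.1073] shift [-63.0933 -29.4135  79.4722] [ 0.1973 -0.1227  0.0746]
```

```bash
python3 -m jog '[[[0,0,-20],[-0.004,0.057,0.054]],[[0,0,0],[-0.004,0.057,0.054]],[[0,0,0],[0,0,0]],[[0,0,0],[0,0,0]],[[0,0,0],[0,0,0]]]'
python3 g.py -.5 -124.5 70 .33
```

```text
time_s: 38.2
eef_pos: [0.4958, 0.084, 0.1609]
tcp_rot: [[-0.867, 0.499, -0.0], [0.499, 0.867, -0.001], [-0.0, -0.001, -1.0]]
contact_force: [0.3, -0.1, -0.5]
gripper_width: 0.432
finger_force: 0.0
[0.4958 0.084  0.1609] q [ 0.2625  0.5309 -0.765   2.1332  0.5812  0.6946  0.1523] angle 0.3298928784951492 rotvec [-0.0008  0.0004  0.0001] shift [-77.4134 -22.3794  90.9413] [ 0.3267 -0.1097 -0.4511]
```

```bash
python3 -m jog '[[[-26,-7.5,0],[0,0,0]],[[-26,-7.5,0],[0,0,0]],[[-25.4,-7.4,0],[0,0,0]],[[0,0,30],[0,0,0]],[[0,0,20],[0,0,0]],[[0,0,0],[0,0,0]],[[0,0,0],[0,0,0]],[[0,0,0],[0,0,0]]]'
python3 g.py -.5 -124.5 70 .33; python3 - <<'E'
from h import *
a=get_image("wrist");b=get_image("side");cv2.imwrite("pics/w4.png",np.hstack([cv2.resize(a,(480,360)),cv2.resize(b[180:290,230:360],(320,360))]))
E
```

```text
time_s: 39.0
eef_pos: [0.5525, 0.0266, 0.1122]
tcp_rot: [[-0.867, 0.499, 0.001], [0.499, 0.867, -0.0], [-0.001, 0.001, -1.0]]
contact_force: [0.1, 0.3, -0.7]
gripper_width: 0.427
finger_force: 0.0
[0.5525 0.0266 0.1122] q [ 0.3193  0.6437 -0.6934  2.0645  0.6699  0.6665  0.2244] angle 0.3305972302761629 rotvec [ 0.0006  0.001  -0.0006] shift [ 0.3489 -1.0061 42.2254] [ 0.1081  0.3101 -0.7129]
```

View pics/w4.png

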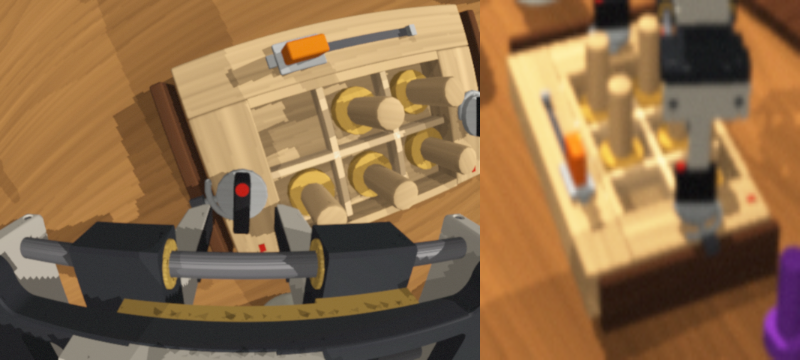

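```bash
python3 -m jog '[[[0,-0.5,25],[0,0,0]],[[0,0,17],[0,0,0]],[[0,0,0],[0,0,0]],[[0,0,0],[0,0,0]]]'
python3 -m jog '[[[0,0,0],[0,0,0]],[[0,0,0],[0,0,0]],[[0,0,0],[0,0,0]],[[0,0,0],[0,0,0]],[[0,0,0],[0,0,0]],[[0,0,0],[0,0,0]]]' 5 40
python3 g.py -.5 -124.5 70 .33
python3 -m jog '[[[0,0,0],[0,0,0.14]],[[0,0,0],[0,0,0.14]],[[0,0,0],[0,0,0.14]],[[0,0,0],[0,0,0.14]],[[0,0,0],[0,0,0]]]'
python3 g.py -.5 -124.5 70 .33
```

```text
time_s: 39.5
eef_pos: [0.5521, 0.0257, 0.0699]
tcp_rot: [[-0.866, 0.5, 0.0], [0.5, 0.866, -0.0], [-0.0, -0.0, -1.0]]
contact_force: [-0.2, -0.2, -0.6]
gripper_width: 0.433
finger_force: 0.0
time_s: 40.1
eef_pos: [0.5522, 0.0255, 0.0696]
tcp_rot: [[-0.866, 0.5, 0.0], [0.5, 0.866, 0.0], [-0.0, 0.0, -1.0]]
contact_force: [0.3, -0.2, 5.0]
gripper_width: 0.123
finger_force: 39.9
[0.5522 0.0255 0.0696] q [ 0.2732  0.6982 -0.6266  2.0915  0.7495  0.5864  0.1544] angle 0.33206993555708225 rotvec [ 0.0002  0.0004 -0.0021] shift [ 0.5488  0.0929 -0.4274] [ 0.2505 -0.2131  5.0084]
time_s: 40.6
eef_pos: [0.5522, 0.0255, 0.0696]
tcp_rot: [[-0.466, 0.885, 0.001], [0.885, 0.466, -0.001], [-0.001, 0.0, -1.0]]
contact_force: [-0.4, -0.6, 5.1]
gripper_width: 0.125
finger_force: 39.9
[0.5522 0.0255 0.0696] q [ 0.1758  0.6645 -0.4768  2.0977  0.6116  0.5168 -0.2727] angle 0.8937326326349713 rotvec [-0.0001  0.0008 -0.5637] shift [ 0.5443 -0.1818 -0.4218] [-0.4208 -0.5617  5.062 ]
```

```bash
python3 -m jog '[[[0,0,0],[0,0,0.14]],[[0,0,0],[0,0,0.14]],[[0,0,0],[0,0,0.14]],[[0,0,0],[0,0,0.14]],[[0,0,0],[0,0,0.14]],[[0,0,0],[0,0,0.14]],[[0,0,0],[0,0,0.14]],[[0,0,0],[0,0,0.14]]]'
python3 g.py -.5 -124.5 70 3.14
python3 -m jog '[[[0,0,0],[0,0,0.14]],[[0,0,0],[0,0,0.14]],[[0,0,0],[0,0,0.14]],[[0,0,0],[0,0,0.14]],[[0,0,0],[0,0,0.14]],[[0,0,0],[0,0,0]]]'
python3 g.py -.5 -124.5 70 3.14
```

```text
time_s: 41.4
eef_pos: [0.5521, 0.0255, 0.0696]
tcp_rot: [[0.592, 0.806, 0.0], [0.806, -0.592, 0.0], [0.0, 0.0, -1.0]]
contact_force: [-0.8, -0.3, 6.2]
gripper_width: 0.13
finger_force: 40.0
[0.5521 0.0255 0.0696] q [-0.0248  0.6283 -0.1802  2.1107  0.2598  0.4227 -1.0427] angle 2.0125181539625348 rotvec [ 0.0001 -0.0002  1.1275] shift [ 0.0842 -0.5088 -0.4352] [-0.752  -0.3192  6.1881]
time_s: 42.0
eef_pos: [0.5521, 0.0255, 0.0695]
tcp_rot: [[0.972, 0.235, -0.0], [0.235, -0.972, -0.0], [-0.0, 0.0, -1.0]]
contact_force: [-0.7, -0.7, 8.2]
gripper_width: 0.125
finger_force: 39.9
[0.5521 0.0255 0.0695] q [-0.1477  0.6243 -0.0019  2.1187  0.0033  0.3986 -1.4855] angle 2.7120525142556904 rotvec [0.0002 0.     0.4279] shift [-0.2285 -0.4379 -0.4539] [-0.6779 -0.6897  8.2296]
```

```bash
python3 -m jog '[[[0,0,0],[0,0,0.14]],[[0,0,0],[0,0,0.14]],[[0,0,0],[0,0,0.1]],[[0,0,0],[0,0,0.03]],[[0,0,0],[0,0,0]]]'
python3 -c "
from h import *;s=observe();print(s['torque'],s['contact_force'])"; python3 g.py -.5 -124.5 70 3.14
python3 -m jog '[[[0,0,0],[0,0,0.03]],[[0,0,0],[0,0,0.03]],[[0,0,0],[0,0,0.03]],[[0,0,0],[0,0,0]],[[0,0,0],[0,0,0]]]'
python3 -c "
from h import *;s=observe();print(s['torque'],s['contact_force'])"; python3 g.py -.5 -124.5 70 3.14
```

```text
time_s: 42.5
eef_pos: [0.552, 0.0255, 0.0695]
tcp_rot: [[0.986, -0.168, -0.0], [-0.168, -0.986, 0.0], [-0.0, 0.0, -1.0]]
contact_force: [-0.7, -0.3, 8.8]
gripper_width: 0.126
finger_force: 39.9
[-0.0935  0.2685 -0.0353] [-0.7152 -0.3488  8.8364]
[0.552  0.0255 0.0695] q [-0.2166  0.6277  0.0991  2.1232 -0.1509  0.3972 -1.7364] angle -3.1649176920900914 rotvec [0.     0.0002 0.0217] shift [-0.3534 -0.3348 -0.4546] [-0.7152 -0.3488  8.8364]
time_s: 43.0
eef_pos: [0.5522, 0.0255, 0.0696]
tcp_rot: [[0.968, -0.253, 0.0], [-0.253, -0.968, -0.0], [0.0, 0.0, -1.0]]
contact_force: [-0.4, -1.4, 8.3]
gripper_width: 0.132
finger_force: 41.1
[-0.242   0.1926  0.7187] [-0.4055 -1.4159  8.2821]
[0.5522 0.0255 0.0696] q [-0.2314  0.6291  0.1208  2.124  -0.1839  0.3978 -1.7902] angle -3.0779836617770266 rotvec [ 0.     -0.0002 -0.0652] shift [-0.5633 -0.2622 -0.4435] [-0.4055 -1.4159  8.2821]
```

```bash
python3 -m jog '[[[0,0,0],[0,0,0]],[[0,0,0],[0,0,0]],[[0,0,0],[0,0,0]],[[0,0,-30],[0,0,0]],[[0,0,-30],[0,0,0]],[[0,0,-30],[0,0,0]],[[0,0,0],[0,0,-0.14]],[[0,0,0],[0,0,-0.14]]]' 40
python3 -m jog '[[[0,0,0],[0,0,-0.14]],[[0,0,0],[0,0,-0.14]],[[0,0,0],[0,0,-0.14]],[[0,0,0],[0,0,-0.14]],[[0,0,0],[0,0,-0.14]],[[0,0,0],[0,0,-0.14]],[[0,0,0],[0,0,-0.14]],[[0,0,0],[0,0,-0.14]]]'
python3 -m jog '[[[0,0,0],[0,0,-0.14]],[[0,0,0],[0,0,-0.14]],[[0,0,0],[0,0,-0.14]],[[0,0,0],[0,0,-0.14]],[[0,0,0],[0,0,-0.14]],[[0,0,0],[0,0,-0.14]],[[0,0,0],[0,0,-0.14]],[[0,0,0],[0,0,-0.14]]]'
python3 -m jog '[[[0,0,0],[0,0,-0.14]],[[0,0,0],[0,0,-0.14]],[[0,0,0],[0,0,-0.14]],[[0,0,0],[0,0,0]],[[0,0,0],[0,0,0]],[[0,0,0],[0,0,0]]]'
python3 g.py 1 123.5 70 .25
```

```text
time_s: 43.8
eef_pos: [0.5522, 0.0257, 0.1602]
tcp_rot: [[1.0, 0.025, 0.001], [0.025, -1.0, 0.0], [0.001, 0.0, -1.0]]
contact_force: [-0.8, 0.0, -0.3]
gripper_width: 0.431
finger_force: 0.0
time_s: 44.6
eef_pos: [0.5517, 0.0254, 0.159]
tcp_rot: [[0.414, 0.911, -0.001], [0.911, -0.414, -0.0], [-0.0, -0.001, -1.0]]
contact_force: [-0.1, -1.1, -0.8]
gripper_width: 0.43
finger_force: 0.0
time_s: 45.4
eef_pos: [0.5517, 0.0253, 0.159]
tcp_rot: [[-0.639, 0.769, -0.001], [0.769, 0.639, -0.0], [0.0, -0.001, -1.0]]
contact_force: [0.2, -0.4, 1.1]
gripper_width: 0.431
finger_force: 0.0
time_s: 46.0
eef_pos: [0.5518, 0.0254, 0.1592]
tcp_rot: [[-0.893, 0.45, -0.0], [0.45, 0.893, -0.0], [0.0, -0.0, -1.0]]
contact_force: [-0.5, -0.0, 0.8]
gripper_width: 0.432
finger_force: 0.0
[0.5518 0.0254 0.1592] q [ 0.3139  0.5615 -0.6682  2.0314  0.5226  0.7222  0.4208] angle 0.2747773744421102 rotvec [-0.0003 -0.0003 -0.0248] shift [ 66.1283 239.5348  89.1218] [-0.541  -0.006   0.7512]
```

```bash
python3 -m jog '[[[11,39.9,0],[0,0,0]],[[11,39.9,0],[0,0,0]],[[11,39.9,0],[0,0,0]],[[11,39.9,0],[0,0,0]],[[11,39.9,0],[0,0,0]],[[11,40,0],[0,0,-0.02]],[[0,0,30],[0,0,0]],[[0,0,0],[0,0,0]]]'
python3 -m jog '[[[0,0,15],[0,0,0]],[[0,0,0],[0,0,0]],[[0,0,0],[0,0,0]]]'
python3 g.py 1 123.5 70 .25; python3 - <<'E'
from h import *
a=get_image("wrist");cv2.imwrite("pics/w5.png",a[0:350])
E
```

```text
time_s: 46.8
eef_pos: [0.5982, 0.2696, 0.1263]
tcp_rot: [[-0.903, 0.429, -0.004], [0.429, 0.903, -0.002], [0.003, -0.004, -1.0]]
contact_force: [-0.6, 0.1, -1.6]
gripper_width: 0.431
finger_force: 0.0
time_s: 47.1
eef_pos: [0.6003, 0.2681, 0.1145]
tcp_rot: [[-0.902, 0.431, -0.0], [0.431, 0.902, -0.001], [-0.0, -0.001, -1.0]]
contact_force: [-0.0, 0.1, -0.3]
gripper_width: 0.431
finger_force: 0.0
[0.6003 0.2681 0.1145] q [-0.1236  0.718  -0.6067  1.825   0.5642  0.7784  0.0965] angle 0.2535647251700976 rotvec [-0.0006  0.0001 -0.0036] shift [ 0.2188  0.9936 44.4882] [-0.0263  0.0614 -0.3374]
```

View pics/w5.png

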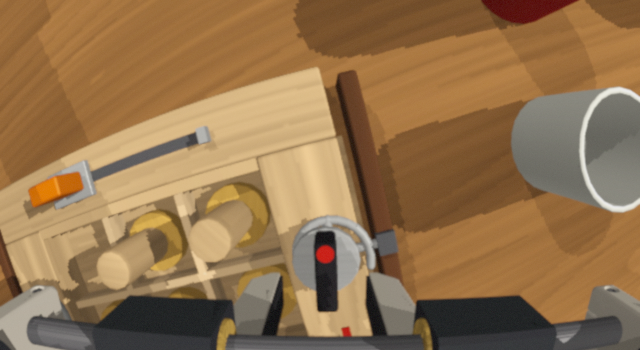

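```bash
python3 -m jog '[[[0,0.5,25],[0,0,0]],[[0,0,19],[0,0,0]],[[0,0,0],[0,0,0]],[[0,0,0],[0,0,0]]]'
python3 -m jog '[[[0,0,0],[0,0,0]],[[0,0,0],[0,0,0]],[[0,0,0],[0,0,0]],[[0,0,0],[0,0,0]],[[0,0,0],[0,0,0]],[[0,0,0],[0,0,0]]]' 5 40
python3 -m jog '[[[0,0,0],[0,0,0.14]],[[0,0,0],[0,0,0.14]],[[0,0,0],[0,0,0.14]],[[0,0,0],[0,0,0.14]],[[0,0,0],[0,0,0.14]],[[0,0,0],[0,0,0.14]],[[0,0,0],[0,0,0.14]],[[0,0,0],[0,0,0.14]]]'
python3 g.py 1 123.5 70 3.14
python3 -m jog '[[[0,0,0],[0,0,0.14]],[[0,0,0],[0,0,0.14]],[[0,0,0],[0,0,0.14]],[[0,0,0],[0,0,0.14]],[[0,0,0],[0,0,0.14]],[[0,0,0],[0,0,0.14]],[[0,0,0],[0,0,0.14]],[[0,0,0],[0,0,0.14]]]'
python3 g.py 1 123.5 70 3.14
```

```text
time_s: 47.55
eef_pos: [0.6006, 0.2695, 0.071]
tcp_rot: [[-0.903, 0.43, 0.0], [0.43, 0.903, 0.0], [-0.0, 0.0, -1.0]]
contact_force: [1.0, 0.2, 0.5]
gripper_width: 0.431
finger_force: 0.0
time_s: 48.15
eef_pos: [0.6004, 0.2693, 0.0707]
tcp_rot: [[-0.903, 0.43, 0.0], [0.43, 0.903, -0.001], [-0.0, -0.0, -1.0]]
contact_force: [-2.3, -1.7, 5.8]
gripper_width: 0.127
finger_force: 39.8
time_s: 48.95
eef_pos: [0.6019, 0.2703, 0.0708]
tcp_rot: [[-0.001, 1.0, 0.003], [1.0, 0.001, 0.002], [0.002, 0.003, -1.0]]
contact_force: [4.2, 1.0, -1.7]
gripper_width: 0.119
finger_force: 39.8
[0.6019 0.2703 0.0708] q [-0.3369  0.7185 -0.2665  1.8592  0.3117  0.601  -0.7973] angle 1.3774328898622255 rotvec [ 0.0007 -0.0038  1.7626] shift [-1.2879 -1.3797  0.7609] [ 4.1919  1.0357 -1.6905]
time_s: 49.75
eef_pos: [0.6035, 0.2694, 0.0708]
tcp_rot: [[0.9, 0.436, 0.005], [0.436, -0.9, 0.001], [0.005, 0.002, -1.0]]
contact_force: [8.2, -1.8, -3.4]
gripper_width: 0.125
finger_force: 39.8
[0.6035 0.2694 0.0708] q [-0.5317  0.7072  0.0391  1.8721 -0.0445  0.5579 -1.5838] angle 2.4982622754826234 rotvec [-0.0002 -0.0056  0.6417] shift [-2.8087 -1.0124  0.7551] [ 8.2381 -1.7544 -3.3623]
```

```bash
python3 -m jog '[[[0,0,0],[0,0,0.14]],[[0,0,0],[0,0,0.14]],[[0,0,0],[0,0,0.14]],[[0,0,0],[0,0,0.14]],[[0,0,0],[0,0,0.06]],[[0,0,0],[0,0,0]]]'
python3 -c "
from h import *;s=observe();print(s['torque'],s['contact_force'])"; python3 g.py 1 123.5 70 3.14
python3 -m jog '[[[0,0,0],[0,0,0.03]],[[0,0,0],[0,0,0.03]],[[0,0,0],[0,0,0.03]],[[0,0,0],[0,0,0.03]],[[0,0,0],[0,0,0]],[[0,0,0],[0,0,0]]]'
python3 -c "
from h import *;s=observe();print(s['torque'],s['contact_force'])"; python3 g.py 1 123.5 70 3.14
```

```text
time_s: 50.35
eef_pos: [0.6037, 0.2682, 0.0708]
tcp_rot: [[0.986, -0.165, 0.006], [-0.165, -0.986, -0.001], [0.006, -0.0, -1.0]]
contact_force: [7.9, -4.7, -1.4]
gripper_width: 0.129
finger_force: 39.9
[-1.0654 -1.5753 -0.1255] [ 7.9471 -4.6583 -1.3687]
[0.6037 0.2682 0.0708] q [-0.6387  0.7177  0.2082  1.8801 -0.2503  0.5641 -2.0056] angle -3.167585971149906 rotvec [-0.0002 -0.0059  0.0244] shift [-3.208  -0.2645  0.7448] [ 7.9471 -4.6583 -1.3687]
time_s: 50.95
eef_pos: [0.6037, 0.2681, 0.0708]
tcp_rot: [[0.96, -0.278, 0.006], [-0.278, -0.96, -0.001], [0.006, -0.001, -1.0]]
contact_force: [7.6, -5.7, -1.5]
gripper_width: 0.132
finger_force: 41.2
[-1.0959 -1.5983  0.6697] [ 7.6434 -5.6808 -1.5093]
[0.6037 0.2681 0.0708] q [-0.6584  0.721   0.2396  1.8815 -0.2887  0.5677 -2.0853] angle -3.051360731067116 rotvec [-0.0004 -0.0059 -0.0918] shift [-3.2415  0.0027  0.7461] [ 7.6434 -5.6808 -1.5093]
```

```bash
python3 -m jog '[[[0,0,0],[0,0,0]],[[0,0,0],[0,0,0]],[[0,0,0],[0,0,0]],[[0,0,-30],[0,0,0]],[[0,0,-30],[0,0,0]],[[0,0,-30],[0,0,0]],[[0,0,0],[0,0,-0.14]],[[0,0,0],[0,0,-0.14]]]' 40
python3 -m jog '[[[0,0,0],[0,0,-0.14]],[[0,0,0],[0,0,-0.14]],[[0,0,0],[0,0,-0.14]],[[0,0,0],[0,0,-0.14]],[[0,0,0],[0,0,-0.14]],[[0,0,0],[0,0,-0.14]],[[0,0,0],[0,0,-0.14]],[[0,0,0],[0,0,-0.14]]]'
python3 -m jog '[[[0,0,0],[0,0,-0.14]],[[0,0,0],[0,0,-0.12]],[[0,0,0],[0,0,0]],[[0,0,0],[0,0,0]],[[0,0,0],[0,0,0]]]' 30
python3 g.py -93.5 -42.5 60 1.5708
```

```text
time_s: 51.75
eef_pos: [0.6002, 0.2705, 0.1614]
tcp_rot: [[1.0, 0.004, 0.001], [0.004, -1.0, 0.001], [0.001, -0.001, -1.0]]
contact_force: [-0.0, -0.5, -0.9]
gripper_width: 0.427
finger_force: 0.0
time_s: 52.55
eef_pos: [0.5998, 0.2699, 0.1602]
tcp_rot: [[0.432, 0.902, -0.001], [0.902, -0.432, 0.0], [-0.0, -0.001, -1.0]]
contact_force: [0.1, -0.2, -0.1]
gripper_width: 0.429
finger_force: 0.0
time_s: 53.05
eef_pos: [0.6002, 0.2697, 0.1602]
tcp_rot: [[0.194, 0.981, -0.0], [0.981, -0.194, -0.0], [-0.0, -0.0, -1.0]]
contact_force: [0.3, 0.7, -0.4]
gripper_width: 0.325
finger_force: 0.0
[0.6002 0.2697 0.1602] q [-0.3862  0.5969 -0.1871  1.8112  0.1543  0.7478 -0.8508] angle 1.5745215210562276 rotvec [-0.0002  0.0001 -0.0037] shift [-166.8988  -93.3869  100.2775] [ 0.3287  0.727  -0.3769]
```

Now over the lock, but I first check the discs from the side and the wrist.

```bash
python3 -m jog '[[[-33.4,-18.7,0],[0,0,0]],[[-33.4,-18.7,0],[0,0,0]],[[-33.4,-18.7,0],[0,0,0]],[[-33.4,-18.7,0],[0,0,0]],[[-33.4,-18.7,20],[0,0,0]],[[0,0,25],[0,0,0]],[[0,0,0],[0,0,0]],[[0,0,0],[0,0,0]]]'
python3 g.py -93.5 -42.5 60 1.5708; python3 - <<'E'
from h import *
t=get_image("top");a=get_image("wrist");b=get_image("side")
u=cv2.resize(t[175:295,190:350],(400,300));v=cv2.resize(b[160:280,220:380],(400,300));w=cv2.resize(a,(400,300))
cv2.imwrite("pics/w6.png",np.vstack([np.hstack([u,v]),np.hstack([w,w*0])]))
E
```

```text
time_s: 53.85
eef_pos: [0.4769, 0.1244, 0.1155]
tcp_rot: [[0.192, 0.981, -0.0], [0.981, -0.192, 0.0], [0.0, -0.0, -1.0]]
contact_force: [0.5, 0.8, -0.6]
gripper_width: 0.326
finger_force: 0.0
[0.4769 0.1244 0.1155] q [-0.2443  0.5043 -0.1749  2.2158  0.2     0.4359 -0.773 ] angle 1.5723146265832668 rotvec [-0.0003 -0.0001 -0.0015] shift [-0.4359 -0.7559 55.5245] [ 0.4784  0.8097 -0.5911]
```

View pics/w6.png

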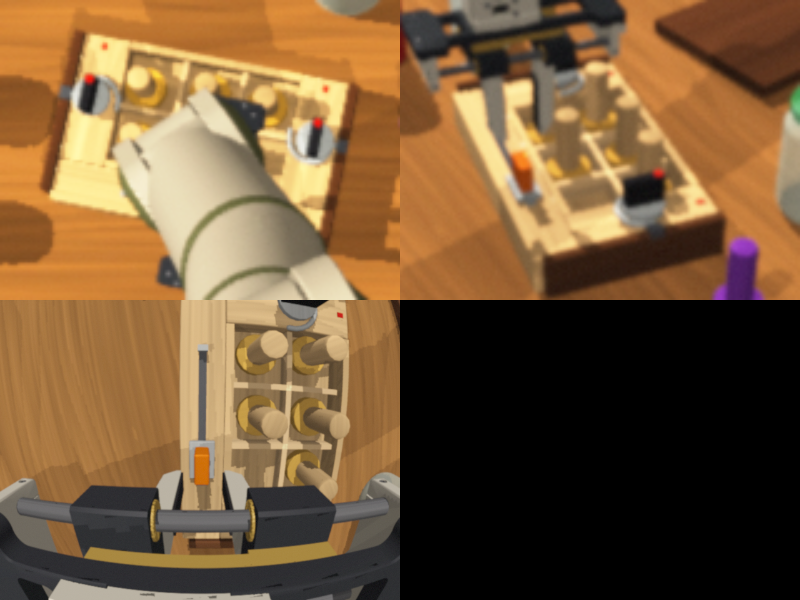

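```bash
python3 -m jog '[[[0,-0.5,25],[0,0,0]],[[0,0,20],[0,0,0]],[[0,0,10],[0,0,0]],[[0,0,0],[0,0,0]],[[0,0,0],[0,0,0]]]'
python3 -m jog '[[[0,0,0],[0,0,0]],[[0,0,0],[0,0,0]],[[0,0,0],[0,0,0]],[[0,0,0],[0,0,0]],[[0,0,0],[0,0,0]],[[0,0,0],[0,0,0]]]' 5 30
python3 -m jog '[[[15,0,0],[0,0,0]],[[20,0,0],[0,0,0]],[[20,0,0],[0,0,0]],[[20,0,0],[0,0,0]],[[7,0,0],[0,0,0]],[[0,0,0],[0,0,0]],[[0,0,0],[0,0,0]]]'
python3 -m jog '[[[3,0,0],[0,0,0]],[[2,0,0],[0,0,0]],[[2,0,0],[0,0,0]],[[0,0,0],[0,0,0]],[[0,0,0],[0,0,0]]]'
python3 -m jog '[[[2,0,0],[0,0,0]],[[2,0,0],[0,0,0]],[[0,0,0],[0,0,0]],[[0,0,0],[0,0,0]]]'
python3 g.py -93.5 47.5 60 1.5708
```

```text
time_s: 54.5
eef_pos: [0.4763, 0.124, 0.0607]
tcp_rot: [[0.192, 0.981, 0.0], [0.981, -0.192, 0.0], [0.0, 0.0, -1.0]]
contact_force: [-0.2, -0.5, 0.3]
gripper_width: 0.323
finger_force: 0.0
time_s: 55.1
eef_pos: [0.4764, 0.1238, 0.0609]
tcp_rot: [[0.192, 0.981, 0.001], [0.981, -0.192, 0.0], [0.0, 0.001, -1.0]]
contact_force: [-0.7, -0.2, 6.7]
gripper_width: 0.149
finger_force: 30.0
time_s: 55.8
eef_pos: [0.493, 0.2051, 0.0609]
tcp_rot: [[0.192, 0.981, 0.003], [0.981, -0.192, 0.002], [0.002, 0.002, -1.0]]
contact_force: [3.0, 2.7, 4.7]
gripper_width: 0.152
finger_force: 30.0
time_s: 56.3
eef_pos: [0.4941, 0.2106, 0.0609]
tcp_rot: [[0.193, 0.981, 0.002], [0.981, -0.193, 0.0], [0.001, 0.002, -1.0]]
contact_force: [2.5, -1.6, 6.4]
gripper_width: 0.15
finger_force: 30.0
time_s: 56.7
eef_pos: [0.4943, 0.2114, 0.0609]
tcp_rot: [[0.195, 0.981, -0.0], [0.981, -0.195, -0.004], [-0.004, 0.001, -1.0]]
contact_force: [1.3, -10.1, 11.1]
gripper_width: 0.153
finger_force: 30.0
[0.4943 0.2114 0.0609] q [-0.4317  0.6301 -0.1157  2.1505  0.1966  0.3726 -0.9051] angle 1.5751350396895931 rotvec [ 0.0006  0.0036 -0.0043] shift [ 0.8776 -1.2218  0.8855] [  1.2646 -10.094   11.1446]
```

```bash
python3 -m jog '[[[0,0,0],[0,0,0]],[[0,0,0],[0,0,0]],[[0,0,0],[0,0,0]],[[0,0,-30],[0,0,0]],[[0,0,-40],[0,0,0]],[[0,0,-40],[0,0,0]],[[0,0,-40],[0,0,0]],[[0,0,-20],[0,0,0]]]' 30
python3 -m jog '[[[40,20,-10],[0,0,0]],[[40,20,-10],[0,0,0]],[[40,20,0],[0,0,0]],[[40,20,0],[0,0,0]],[[0,0,0],[0,0,0]],[[0,0,0],[0,0,0]],[[0,0,0],[0,0,0]]]'
python3 - <<'E'
from m import *
t=get_image("top");b=get_image("side");s=observe();print(s["eef_pos"],s["time_s"])
cv2.imwrite("pics/f.png",np.vstack([cv2.resize(t[140:380,120:540],(700,300)),cv2.resize(b[130:320,170:450],(442,300)).copy() @ np.eye(3) if 0 else cv2.resize(b[150:340,180:600],(700,300))]))
for c,st in blobs(t,(8,200,200),(17,255,255),15,200):
    d=cast("top",c,.07)-C;e=1000*np.array([d@X,d@Y])
    if abs(e[0]+94)<15 and abs(e[1])<80: print("lock",e,st[4])
E
```

```text
time_s: 57.5
eef_pos: [0.4944, 0.2158, 0.2334]
tcp_rot: [[0.191, 0.982, 0.003], [0.982, -0.191, 0.002], [0.002, 0.003, -1.0]]
contact_force: [-0.2, -1.0, 0.2]
gripper_width: 0.327
finger_force: 0.0
time_s: 58.2
eef_pos: [0.6024, 0.3558, 0.2498]
tcp_rot: [[0.192, 0.981, -0.001], [0.981, -0.192, -0.001], [-0.001, -0.001, -1.0]]
contact_force: [0.5, -1.7, 0.5]
gripper_width: 0.324
finger_force: 0.0
[0.6027 0.3556 0.2504] 58.3
```

View pics/f.png

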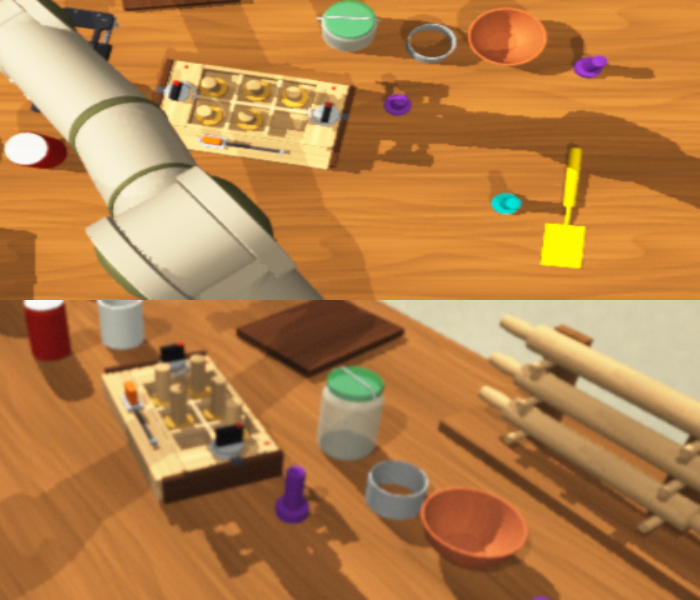

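```bash
python3 -c "
from bench import *
print(job_done())"
```

```text
the job is handed in; nothing more can be done
None
```

The job is handed in at about 58 s: all five stamps stand upright one to a bay, then both cam discs were turned clockwise to their end stops, and last the orange lock was slid to its left stop; while positioning for the first disc the arm's third joint read -1.2935 rad against its -1.29 limit, which could count against the run.

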